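# Draw-latch the ukulele mould shut round its ribs

### The job

Close and lock the hinged ukulele mould. Swing the loose right half shut with light pressure only, until it meets the springy cork in the joint (do not force it against the cork by hand); then lift the latch loop over the keeper hook, let its bar settle behind the hook without pressing down hard on it, and press the lever down past its dead centre until it lies flat, so that the latch draws the joint tight and stays locked. Do not lean on the lever once it is down, leave the tools on the bench where they lie, and let go of everything at the end.

Things in the scene. Friction and masses are not known exactly. Their poses are not given: they have to be found in the camera images.
- mould: two-part wooden mould for a small ukulele (sizes in mm) on a board (310 x 285, top at z = 21), fixed to the bench. Origin: at bench level below mid-seam; x along the seam from the hinge end (near the robot) to the latch end, y to the fixed left half, z up. Each half: x -135 to 135, 92 wide, top at z = 66, the curved hollow (x -106 to 82) lined with a dark rib. The latch is centred on x = 108.
- right_half: moving half, keeper on top. Origin at bench level in its seam face at the latch (mould x = 108, y = 0 when closed); axes the mould's when closed. Turns about an upright pin at mould x = -139, y = 0; starts 0.10 to 0.20 rad open (to mould -y). Some 2 N at the latch moves it; it stays put. The cork in the left half's face meets it 1.5 to 8.5 mm before closing, unknown, and pushes back 11 N per mm.
- push_point (a point): on the upright outer face of the right half at the latch end, 51 above the bench, 15 below the half's top: where to push it shut, in the right half's +y. The baseboard (top 21 above the bench) lies below.
- keeper_seat (a point): centre line of the hooked bar, on the right half, 16 above the mould's top; the half's axes (the mould's when closed). The keeper is a hook 22 wide: a stem (its face 3.5 from here in +y) and on it a lip reaching to 3.5 beyond here in -y, underside 4.5 and top 7.5 above here; a plate lies 8 below. Carry the bar over the lip, lower it at least 8 out in -y, draw it back in +y under the lip.
- latch_loop: steel loop of the latch: two arms 33 apart and a cross bar. Origin on its pivot, a pin on the lever 14 from the lever's own pin; swings about mould x, stays where it is left.
- loop_bar (a point): middle of the loop's cross bar: along mould x, 7 thick, finger knobs 10 thick on its ends, 51 over the ends (hold it end to end), 61 from the loop's pivot. It can be carried, in the plane across the seam, anywhere 48 to 73 from the lever's pin; lever and loop swing to follow. Starts in the air above the mould, clear of the keeper.
- latch_lever (a joint): lever angle about its pin (along mould x): 0 = flat, pointing to mould +y, on its stop; positive = raised, and past 1.57 leaning to the keeper; range 0 to 2.75, starts 1.8 to 2.1, stays where left. With the loop drawn back on the stem: 0.9 to 1.7. Dead centre about 0.3; below it the loop holds the lever down. Closing takes up to 15 N on the pad.
- lever_pivot (a point): middle of the lever's pin: on the fixed left half, 19 above the mould's top, 22 from the seam in mould +y.
- lever_pad (a point): middle of the black pad on the upper face of the steel lever (22 wide, 4 thick, 57 long from its pin; the upper face 8 above the pin when flat), 40 from the pin; when the lever is flat it lies 28 above the mould's top.
- hammer: fretting hammer with a wooden handle, 67 x 260 x 25, on the mat to the right; origin under its middle
- sanding_block: small orange wood block, 42 x 36 x 14, on the mat to the right; origin under its middle
- pencil: red pencil lying on the bench to the left, 7 x 139 x 7; origin under its middle

How it is judged:
By the outcome, as a careful person would: the job done as asked, in the order asked, and still so for the second after the job is handed in, with the robot touching nothing.
It also fails if it takes over 61 s, if anything falls off the work surface, if the arm or the gripper's body presses on something with over 40 N, if the wrist force passes 120 N, or if a joint passes its speed limit or range.

### The arm

A 6-joint arm with a two-finger parallel gripper is mounted at the origin on the work surface; the furniture and walls round the work are solid. World frame = base frame: x ahead of the robot, y to its left, z up, the work surface at z = 0. Lengths are in mm, angles in rad, forces in N, time in s.
With the tool pointing down it reaches from about 350 to 875 mm from the base axis. Payload 4.2 kg.
Tool frame: the origin (TCP) lies where the fingers leave the gripper's body, on its centre line; the fingertips stand 73 mm ahead of it and the grasp point (between the pads) lies 54 mm ahead of it; z points along the fingers, y is the direction in which the jaws open and shut (so a half turn about z gives the same grasp; the last joint's range is limited). The gripper opens to 85 mm and grips with 20 to 120 N. Pads are 22 mm wide; open, the fingers measure 114 mm over their backs; the gripper's body (76 mm by 85 mm) begins 54 mm behind the grasp point. The pads swing forward as they close: fully open they stand 13 mm farther back than shut.
Start: joints at [-1.04, 0.385, 0.008, 0, -1.194, -0.259], TCP at [167.808, -602.03, 303.912] pointing down, gripper open.
Joint ranges: [-3.14, 3.14], [-1.21, 2.06], [-1.07, 1.41], [-3.16, 2.05], [-2.99, -0.16], [-3.1, 3.1]. Speed limits (rad/s): [2.79, 2.79, 3.14, 3.14, 3.14, 3.14].

### API

Orientations are given as a unit quaternion [x, y, z, w].
In Python, from bench import arm gives the robot as it stands.
- The arm moves only by the tool apply_moves, never from a script. Its argument "increments" is a list that holds one entry, the list of rows, each a list of 7 numbers: the shift along the tool's x, y, z scaled (see below), then the turn, a rotation vector about the tool's x, y, z scaled (see below), then the gripper's target within -1 to 1 (fully open at 1, half-way at 0, shut at -1). A call has 1 to 10 rows; each row is the pose to reach, as a shift and turn from the pose commanded when the call began, along the tool's axes at that moment; what a row does not reach only later rows make up. The controller multiplies each number of a shift by 100 mm and each number of a turn by 0.5 rad. A row lasts 1/10 s, in which the tool goes at most 50 mm and 8.59 degrees, less where a joint would pass 70% of its speed; a pose out of reach is approached as far as the arm can. A call with a number of a shift or a turn outside -1 to 1 is refused whole. A call with a gripper value outside its range is refused whole. The fingers move at their own pace and stop on an object; the grip force is fixed at half the most. Time passes only in rows, so rows that repeat a pose let the fingers close. It gives the time, the measured TCP pose, the force and the opening at its end, in the units of the state.
- arm.read_state(): the state, without advancing time (a new reading comes with each control period).
- arm.get_image(name): name is "scene" or "top" or "wrist"; returns a dict with "img" (384x512x3 uint8, red, green, blue), "fx", "fy", "cx", "cy" (pixels), "pose" (4x4, takes a point from camera to world coordinates). Camera axes: x right, y up, looking along -z (the intrinsics and any distortion apply to the point x, -y, -z); pixel columns grow to the right and rows downward; lengths in mm; the calibration is good to about 2 mm. A picture is of the moment at which its call begins. There is no depth.
- arm.job_done(): hands the job in, once; it reports no verdict.
Trained networks look in a picture, given as the dict that the camera call returned (one of the last four; its "shot" number tells which), for a name from the list of things; names that differ only in an ending like _2 or _b are one class to them, and where a whole thing is asked for, a point or a joint stands for the part that bears it (a point fixed in the world has none). Each returns a list of dicts, best first, with "conf" (0 to 1); they miss things now and then, are a little off and sometimes report something else, mostly with a low value. They report only what shows in the picture. A call takes as long as a camera call.
- arm.outline_of(label, picture): "pixels" (384x512 bool, what is visible of it) and "box" ([centre column, centre row, width, height] in pixels, round what is visible of it).
- arm.mark_of(label, picture): "at" ([column, row] in pixels: a listed point, or the origin of a listed thing).
The state is a dict: "clock": time; "joints": joint angles; "joint_vel": joint speeds; "joint_efforts": joint torques, N m; "position": TCP position; "ee_rot": TCP orientation; "contact_force": force on the tool from outside, world axes, zero at the start; "wrist_torque": the same for the moment, N m; "gripper_width": finger opening in mm.
Only numpy, scipy, OpenCV 4.12 (cv2) and the standard library are available. Lean on these libraries where they do the work, as an engineer would, in place of code of your own. Each camera call takes 0.05 s, during which the arm holds its last target.

## Working session

There is one attempt and no reset: what is moved stays moved. The work goes in short steps, Python scripts to look and compute and a tool call to move; the robot and the scene stay as the last step left them, time stands still between calls to the robot, and variables do not carry over. Pictures are saved under pics/ and viewed, and the job is handed in when it is done.

Besides the shell and the picture viewer there is one more tool, called after "Call:" as name([rows], argument=value, ...), one row to a line, values as JSON. apply_moves: Moves the arm, as the interface text tells. Shifts and turns lie within -1 to 1; 1 stands for 100 mm of shift or 0.5 rad of turn. Its arguments: {"type":"object","properties":{"increments":{"type":"array"}},"required":["increments"]}

```bash
ls; mkdir -p pics; cat > h.py <<'E'
from bench import arm
import numpy as np, cv2
from scipy.spatial.transform import Rotation as R
def shot(n,fn=None):
    p=arm.get_image(n)
    if fn: cv2.imwrite('pics/'+fn,cv2.cvtColor(p['img'],cv2.COLOR_RGB2BGR))
    return p
def ray(p,uv):
    d=np.array([(uv[0]-p['cx'])/p['fx'],-(uv[1]-p['cy'])/p['fy'],-1.])
    T=np.array(p['pose']); return T[:3,3],T[:3,:3]@d
def atz(p,uv,z):
    o,d=ray(p,uv); return o+d*(z-o[2])/d[2]
def tri(obs):
    A=np.zeros((3,3));b=np.zeros(3)
    for p,uv in obs:
        o,d=ray(p,uv);d=d/np.linalg.norm(d);M=np.eye(3)-np.outer(d,d);A+=M;b+=M@o
    X=np.linalg.solve(A,b)
    res=[np.linalg.norm(np.cross(X-ray(p,uv)[0],ray(p,uv)[1]/np.linalg.norm(ray(p,uv)[1]))) for p,uv in obs]
    return X,res
def proj(p,X):
    T=np.array(p['pose']);c=T[:3,:3].T@(np.array(X)-T[:3,3])
    return np.array([p['cx']+p['fx']*c[0]/-c[2],p['cy']-p['fy']*c[1]/-c[2]])
E
python3 - <<'E'
from h import *
np.set_printoptions(precision=2,suppress=True)
P={n:shot(n,n+'0.png') for n in ['scene','top','wrist']}
for n in P:
    p=P[n]; print(n,[k for k in p],p['fx'],p['cx'],np.array(p['pose'])[:3,3])
M={}
for l in ['mould','right_half','push_point','keeper_seat','latch_loop','loop_bar','lever_pivot','lever_pad','hammer','sanding_block','pencil']:
    for n in ['scene','top','wrist']:
        m=arm.mark_of(l,P[n])
        if m: M[l,n]=m[0]['at']; print(l,n,[(np.array(x['at']),round(x['conf'],2)) for x in m[:2]])
    o=[(P[n],M[l,n]) for n in P if (l,n) in M]
    if len(o)>1: print('   ',tri(o))
print(arm.read_state())
E
```

```text
pics
scene ['img', 'fx', 'fy', 'cx', 'cy', 'pose', 'shot'] 384.9673459817862 258.79959812462477 [-39.78 586.17 724.04]
top ['img', 'fx', 'fy', 'cx', 'cy', 'pose', 'shot'] 457.089681378568 255.93242250870205 [ 198.45  -15.36 1458.24]
wrist ['img', 'fx', 'fy', 'cx', 'cy', 'pose', 'shot'] 336.3083277308744 254.5632404071032 [ 101.73 -620.68  372.2 ]
mould scene [(array([251.4, 230.4]), 0.77)]
mould top [(array([240.2, 187.5]), 0.59), (array([253. , 149.3]), 0.42)]
    (array([413.92,  55.58,   7.27]), [np.float64(0.3651253591012891), np.float64(0.36512535910133137)])
right_half scene [(array([237.1, 207.7]), 0.87)]
right_half top [(array([256.5, 161.3]), 0.62)]
    (array([505.13,   5.13,  -4.15]), [np.float64(3.7141249543895083), np.float64(3.714124954389453)])
push_point scene [(array([261.3, 183.2]), 0.85)]
push_point top [(array([287.2, 164.7]), 0.85)]
    (array([490.37, -89.99,  32.85]), [np.float64(9.186991113151402), np.float64(9.186991113151365)])
keeper_seat scene [(array([243.5, 180.4]), 0.81)]
keeper_seat top [(array([354.7, 152. ]), 0.75), (array([264.9, 158.2]), 0.62)]
   
[... 1087 characters left out ...]
loat64(2.515561069540931)])
sanding_block scene [(array([300.7, 153.5]), 0.42)]
sanding_block top [(array([354.9, 151.1]), 0.62)]
    (array([ 526.99, -318.25,    5.63]), [np.float64(4.3157533702076), np.float64(4.315753370207453)])
pencil top [(array([161.6, 187.5]), 0.6)]
{'clock': 1.8, 'joints': array([-1.04,  0.38,  0.01, -0.  , -1.19, -0.26]), 'joint_vel': array([ 0., -0., -0., -0., -0., -0.]), 'joint_efforts': array([  0.  , -39.21,  18.86,   4.19,  -0.  ,  -0.  ]), 'position': array([ 167.81, -602.03,  303.91]), 'ee_rot': array([-0.14,  0.99, -0.  ,  0.  ]), 'contact_force': array([ 0.19, -0.03,  1.29]), 'wrist_torque': array([-0.02, -0.04,  0.  ]), 'gripper_width': 85.46038937865201}
```

View pictures.

```bash
cd pics; python3 -c "
import cv2
a=cv2.imread('scene0.png');b=cv2.imread('top0.png')
cv2.imwrite('sc_z.png',cv2.resize(a[110:310,130:400],None,fx=2.9,fy=2.9,interpolation=2))
cv2.imwrite('tp_z.png',cv2.resize(b[110:250,170:310],None,fx=4.2,fy=4.2,interpolation=2))"
```

```text
(no output)
```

View pics/sc_z.png

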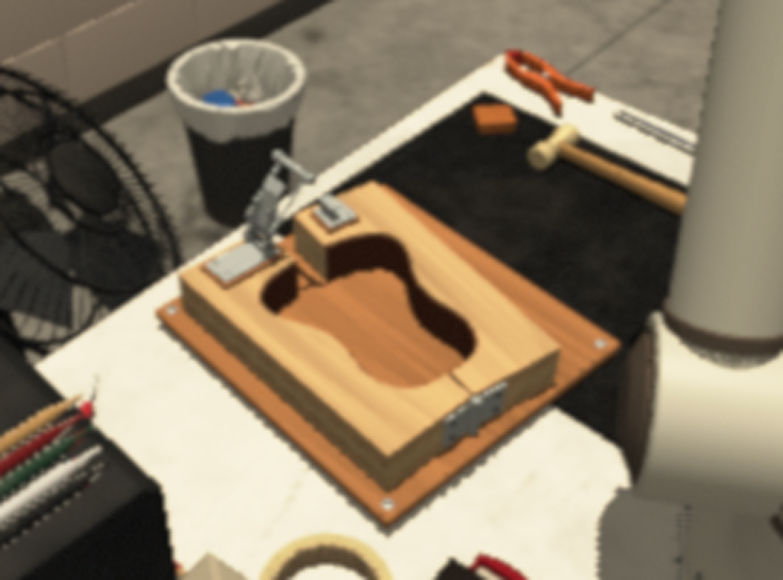

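View pics/tp_z.png

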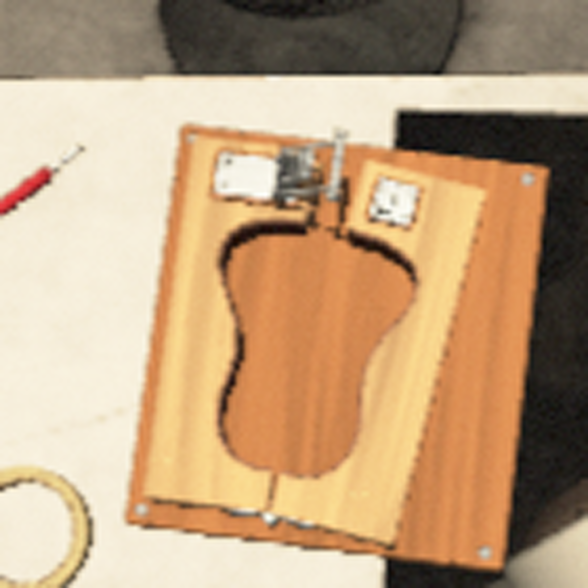

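View pics/top0.png

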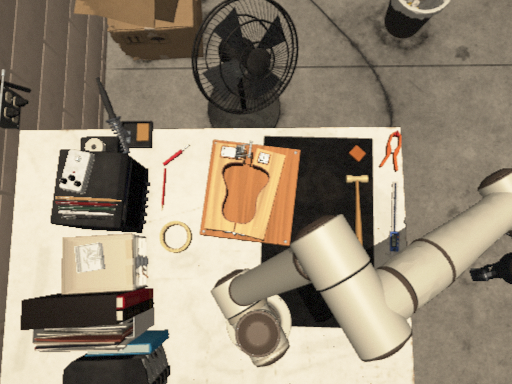

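View pics/scene0.png

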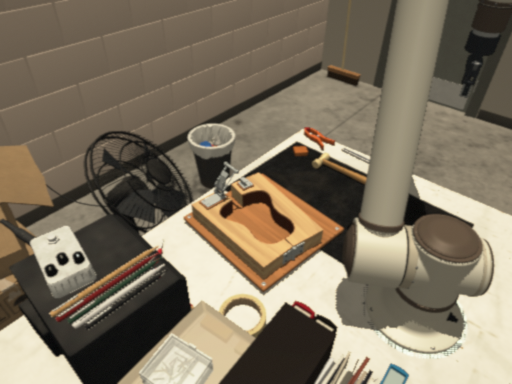

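```bash
cat > fit.py <<'E'
from h import *
from scipy.optimize import least_squares
import pickle
np.set_printoptions(precision=2,suppress=True)
# no new pics: calibration fixed for scene/top
def hw(p,mx,my,yaw): return np.array([mx+np.cos(yaw)*p[0]-np.sin(yaw)*p[1],my+np.sin(yaw)*p[0]+np.cos(yaw)*p[1],p[2]])
def rot(p,q):  # open by q (to -y)
    a=-q;dx,dy=p[0]+139,p[1]
    return np.array([-139+np.cos(a)*dx-np.sin(a)*dy,np.sin(a)*dx+np.cos(a)*dy,p[2]])
E
python3 - <<'E'
from fit import *
P={n:shot(n) for n in ['scene','top']}
for n in P: P[n].pop('img')
pickle.dump(P,open('cal.pkl','wb'))
zt=lambda u,v:(170+u/4.2-.4,110+v/4.2-.4); zs=lambda u,v:(130+u/2.9-.3,110+v/2.9-.3)
obs=[('top',zt(193,135),(135,92,66),0),('top',zt(150,497),(-135,92,66),0),('top',zt(365,160),(135,0,66),1),('top',zt(485,188),(135,-92,66),1),('top',zt(393,545),(-135,-92,66),1),
('scene',zs(182,278),(135,92,66),0),('scene',zs(388,458),(-135,92,66),0),('scene',zs(557,352),(-135,-92,66),1),('scene',zs(375,182),(135,-92,66),1),('scene',zs(297,215),(135,0,66),1)]
def f(x):
    r=[]
    for c,uv,p,m in obs:
        q=rot(p,x[3]) if m else p
        r+=list(proj(P[c],hw(q,*x[:3]))-uv)
    return r
s=least_squares(f,[414,0,0,.15],loss='soft_l1'); print(s.x); print(np.array(f(s.x)).reshape(-1,2))
x=s.x
for nm,p,m in [('pin',(108,22,85),0),('keeper',(108,0,82),1),('push',(108,-92,51),1)]:
    q=rot(p,x[3]) if m else p; print(nm,hw(q,*x[:3]))
E
```

```text
[405.06  56.13  -0.13   0.14]
[[ 0.08  0.06]
 [-1.87 -0.36]
 [-0.03 -0.26]
 [-0.03  0.41]
 [-0.31 -0.17]
 [-0.85 -1.04]
 [ 0.64 -0.03]
 [ 2.14 -1.03]
 [ 0.39  0.31]
 [-0.51  0.16]]
pin [515.    63.96  85.  ]
keeper [505.52   9.12  82.  ]
push [481.3  -79.64  51.  ]
```

```bash
cat >> h.py <<'E'
def toolR(yaw,tilt=0):  # tool x at world angle yaw, pointing down; tilt about tool x
    x=np.array([np.cos(yaw),np.sin(yaw),0]);z=np.array([0,0,-1.]);y=np.cross(z,x)
    return R.from_matrix(np.c_[x,y,z])*R.from_rotvec([tilt,0,0])
def need(pos,Rt,s=None):
    s=s or arm.read_state()
    R0=R.from_quat(s['ee_rot'])
    return R0.inv().apply(np.array(pos)-s['position'])/100,(R0.inv()*Rt).as_rotvec()/.5
def plan(pos,Rt):
    s=arm.read_state();p=s['position'].copy();Rc=R.from_quat(s['ee_rot'])
    for i in range(15):
        d=Rc.inv().apply(np.array(pos)-p)/100;r=(Rc.inv()*Rt).as_rotvec()/.5
        k1=min(1,1/max(1e-9,abs(d).max()));k2=min(1,1/max(1e-9,abs(r).max()))
        d=np.round(d*k1,2);r=np.round(r*k2,2)
        print(d,r,'rows',int(np.ceil(max(np.linalg.norm(d)*2,np.linalg.norm(r)*.5/.15))))
        p=p+Rc.apply(d*100);Rc=Rc*R.from_rotvec(r*.5)
        if k1==1 and k2==1:break
E
python3 - <<'E'
from h import *
np.set_printoptions(precision=3,suppress=True)
p=arm.read_state();print(p['clock'])
plan([480,10,270],toolR(-np.pi/2-.13))
P=shot('wrist');T=np.array(P['pose']);print(R.from_quat(p['ee_rot']).as_matrix().T@T[:3,:3],R.from_quat(p['ee_rot']).inv().apply(T[:3,3]-p['position']))
E
```

```text
1.9
[-0.92  1.    0.07] [ 0.  0. -1.] rows 4
[-1.    0.34  0.05] [ 0.  0. -1.] rows 4
[-1.   -0.17  0.05] [ 0.    0.   -0.34] rows 3
[-1.   -0.36  0.05] [0. 0. 0.] rows 3
[-1.   -0.36  0.05] [0. 0. 0.] rows 3
[-1.   -0.36  0.06] [0. 0. 0.] rows 3
[-0.24 -0.08  0.01] [0. 0. 0.] rows 1
[[-0.002  0.963  0.268]
 [ 1.     0.002 -0.   ]
 [-0.001  0.268 -0.963]] [ 68.667  -0.458 -69.272]
```

Call:
apply_moves([
  [[-0.92,1,0.07,0,0,-1,1],[-0.92,1,0.07,0,0,-1,1],[-0.92,1,0.07,0,0,-1,1],[-0.92,1,0.07,0,0,-1,1]],
])

```text
clock: 2.35
position: [230.6, -477.8, 297.3]
ee_rot: [-0.38, 0.925, 0.0, 0.0]
contact_force: [0.5, -0.6, -0.5]
gripper_width: 85.2
```

Call:
apply_moves([
  [[-1,0.34,0.05,0,0,-1,1],[-1,0.34,0.05,0,0,-1,1],[-1,0.34,0.05,0,0,-1,1],[-1,0.34,0.05,0,0,-1,1]],
])

```text
clock: 2.75
position: [278.3, -385.4, 292.4]
ee_rot: [-0.597, 0.802, -0.0, 0.0]
contact_force: [0.9, -0.3, -0.0]
gripper_width: 85.7
```

Call:
apply_moves([
  [[-1,-0.17,0.05,0,0,-0.34,1],[-1,-0.17,0.05,0,0,-0.34,1],[-1,-0.17,0.05,0,0,-0.34,1]],
])

```text
clock: 3.05
position: [324.7, -293.0, 287.1]
ee_rot: [-0.663, 0.749, -0.0, 0.0]
contact_force: [0.7, -0.9, -0.3]
gripper_width: 85.4
```

Call:
apply_moves([
  [[-1,-0.36,0.05,0,0,0,1],[-1,-0.36,0.05,0,0,0,1],[-1,-0.36,0.05,0,0,0,1]],
])

```text
clock: 3.35
position: [373.4, -199.1, 282.2]
ee_rot: [-0.662, 0.75, -0.0, 0.001]
contact_force: [-0.5, -0.4, -0.2]
gripper_width: 85.2
```

Call:
apply_moves([
  [[-1,-0.36,0.05,0,0,0,1],[-1,-0.36,0.05,0,0,0,1],[-1,-0.36,0.05,0,0,0,1]],
])

```text
clock: 3.65
position: [422.3, -104.7, 277.1]
ee_rot: [-0.662, 0.75, -0.0, 0.001]
contact_force: [0.0, -0.1, 0.4]
gripper_width: 85.4
```

```bash
python3 - <<'E'
from fit import *
s=arm.read_state();print(s['clock'],s['position'],s['joints'],s['contact_force'])
plan([480,10,270],toolR(-np.pi/2-.13))
p=shot('wrist','w1.png');c=pickle.load(open('cal.pkl','rb'))
for l in ['mould','right_half','push_point','keeper_seat','latch_loop','loop_bar','lever_pivot','lever_pad']:
    print(l,[(np.array(x['at']),round(x['conf'],2)) for x in arm.mark_of(l,p)[:2]])
p.pop('img');c['w1']=p;pickle.dump(c,open('cal.pkl','wb'))
E
```

```text
3.65 [ 422.32 -104.7   277.15] [ 0.13  0.08 -0.47  0.   -1.02 -0.26] [ 0.05 -0.07  0.45]
[-1.   -0.36  0.06] [-0.    0.    0.01] rows 3
[-0.21 -0.07  0.01] [-0.  0.  0.] rows 1
mould [(array([285.4, 292.3]), 0.75)]
right_half [(array([191.5, 265.8]), 0.59)]
push_point [(array([192.3, 205.1]), 0.68)]
keeper_seat [(array([181.3, 284.8]), 0.72), (array([284.4, 288.1]), 0.35)]
latch_loop []
loop_bar []
lever_pivot [(array([179.9, 286.7]), 0.63)]
lever_pad []
```

View pics/w1.png

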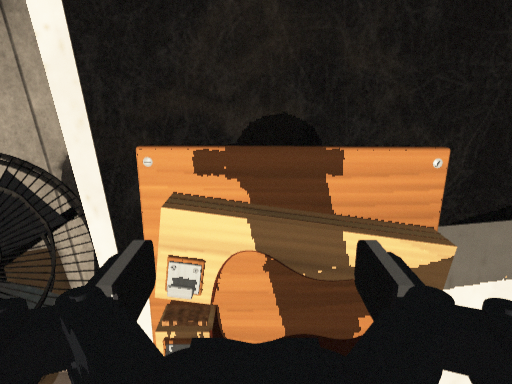

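Call:
apply_moves([
  [[-1,-0.94,-0.3,0,0,0,-1],[-1,-0.94,-0.3,0,0,0,-1],[-1,-0.94,-0.3,0,0,0,-1],[-1,-0.94,-0.3,0,0,0,-1],[-1,-0.94,-0.3,0,0,0,-1]],
])

```text
clock: 4.6
position: [526.4, -20.3, 306.3]
ee_rot: [-0.66, 0.751, 0.0, -0.001]
contact_force: [-0.3, -0.6, -1.1]
gripper_width: 12.1
```

Call:
apply_moves([
  [[-0.7,0,0,0,0,0,-1],[-0.7,0,0,0,0,0,-1],[-0.7,0,0,0,0,0,-1]],
])

```text
clock: 4.9
position: [534.7, 49.8, 306.6]
ee_rot: [-0.661, 0.751, 0.0, -0.0]
contact_force: [-0.0, -0.3, -0.3]
gripper_width: -0.2
```

```bash
python3 - <<'E'
from fit import *
s=arm.read_state();print(s['clock'],s['position'],s['joints'],s['contact_force'],s['gripper_width'])
p=shot('wrist','w2.png');c=pickle.load(open('cal.pkl','rb'))
for l in ['mould','right_half','push_point','keeper_seat','latch_loop','loop_bar','lever_pivot','lever_pad']:
    print(l,[(np.array(x['at']),round(x['conf'],2)) for x in arm.mark_of(l,p)[:2]])
p.pop('img');c['w2']=p;pickle.dump(c,open('cal.pkl','wb'))
E
```

```text
4.9 [534.72  49.75 306.59] [ 0.39  0.23 -0.2  -0.   -1.13 -0.52] [-0.04 -0.28 -0.26] -0.16908593272222297
mould [(array([368.8, 146.4]), 0.62)]
right_half [(array([273.2, 116.5]), 0.92)]
push_point [(array([291.6,  11. ]), 0.96), (array([281. , 186.5]), 0.23)]
keeper_seat [(array([286.5,  91.9]), 0.57)]
latch_loop [(array([277.4, 189. ]), 0.94)]
loop_bar [(array([283.4, 146.6]), 0.67)]
lever_pivot [(array([287.8,  90.2]), 0.42)]
lever_pad [(array([280. , 172.3]), 0.85)]
```

View pics/w2.png

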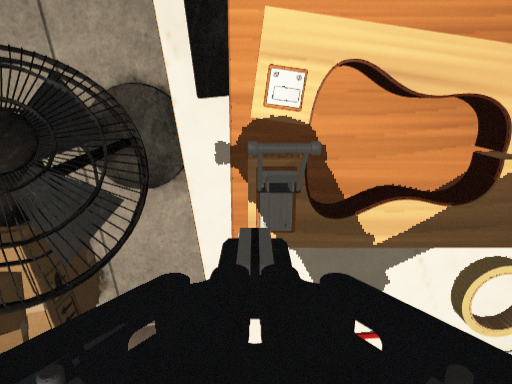

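```bash
cd pics; python3 -c "
import cv2
b=cv2.imread('w2.png')
cv2.imwrite('w2z.png',cv2.resize(b[0:250,210:360],None,fx=2.4*1.0,fy=2.4,interpolation=2))
cv2.imwrite('w2y.png',cv2.resize(b[70:240,230:340],None,fx=3.5,fy=3.5,interpolation=2))"
```

```text
(no output)
```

View pics/w2z.png

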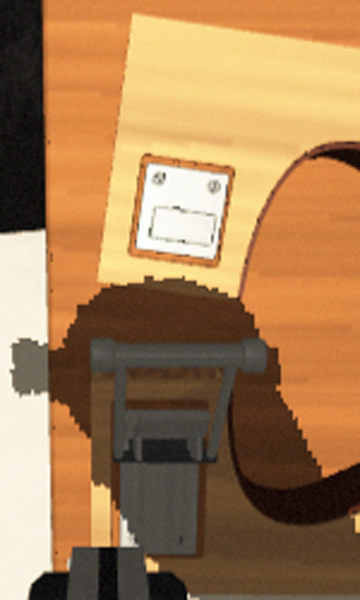

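View pics/w2y.png

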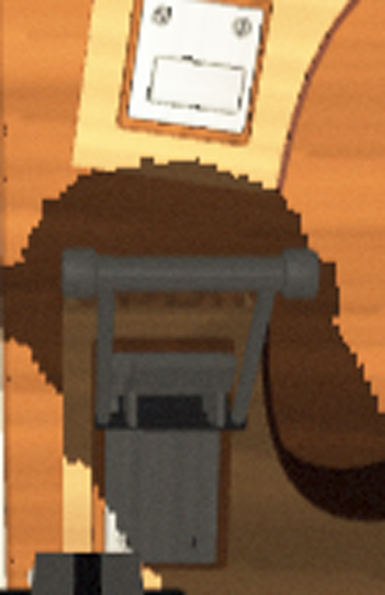

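```bash
python3 - <<'E'
from fit import *
P=pickle.load(open('cal.pkl','rb'))
zt=lambda u,v:(170+u/4.2-.4,110+v/4.2-.4); zs=lambda u,v:(130+u/2.9-.3,110+v/2.9-.3); zw=lambda u,v:(210+u/2.4-.3,v/2.4-.3); zy=lambda u,v:(230+u/3.5-.3,70+v/3.5-.3)
obs=[('top',zt(193,135),(135,92,66),0),('top',zt(150,497),(-135,92,66),0),('top',zt(365,160),(135,0,66),1),('top',zt(485,188),(135,-92,66),1),('top',zt(393,545),(-135,-92,66),1),
('scene',zs(182,278),(135,92,66),0),('scene',zs(388,458),(-135,92,66),0),('scene',zs(557,352),(-135,-92,66),1),('scene',zs(375,182),(135,-92,66),1),('scene',zs(297,215),(135,0,66),1),
('w2',zw(132,14),(135,-92,66),1),('w2',zw(97,278),(135,0,66),1),('w1',(163,207),(135,-92,66),1),('w1',(456,245),(-135,-92,66),1),
('w2',zy(62,270),('b',108+25.5,5),0),('w2',zy(320,273),('b',108-25.5,5),0),('scene',(230.9,168.5),('b',108,0),0),('top',(252.3,147.3),('b',108,0),0),
('w2',zy(155,57),('k',119,-3.5,89.5),1),('w2',zy(245,68),('k',97,-3.5,89.5),1)]
W={'top':1,'scene':1,'w1':1.,'w2':1.}
def pt(p,m,x):
    if p[0]=='b': p=(p[1],x[4],x[5])
    if p[0]=='k': p=(p[1],x[6]+p[2],p[3])
    return hw(rot(p,x[3]) if m else p,*x[:3])
def f(x): return np.concatenate([(proj(P[c],pt(p,m,x))-uv)*W[c] for c,uv,p,m in obs])
s=least_squares(f,[405,56,-.13,.14,0,130,-22],loss='soft_l1'); x=s.x;print(x)
for o,r in zip(obs,f(x).reshape(-1,2)): print(o[0],o[2],r)
pickle.dump(x,open('x.pkl','wb'))
b=x[4:6]-[22,85];print('bar dist from pin',np.hypot(*b))
for nm,p,m in [('pin',(108,22,85),0),('bar',('b',108),0),('keeper',('k',108,0,82),1),('keeperclosed',('k',108,0,82),0),('push',(108,-92,51),1),('pushcl',(108,-92,51),0)]: 
  print(nm,pt(p,m,x), proj(P['w2'],pt(p,m,x)))
E
```

```text
[405.14  55.17  -0.13   0.14 -21.09 142.13 -25.18]
top (135, 92, 66) [0.32 0.06]
top (-135, 92, 66) [-1.5  -0.35]
top (135, 0, 66) [ 0.18 -0.32]
top (135, -92, 66) [0.19 0.3 ]
top (-135, -92, 66) [ 0.08 -0.25]
scene (135, 92, 66) [-0.62 -1.19]
scene (-135, 92, 66) [ 0.99 -0.33]
scene (-135, -92, 66) [ 2.33 -1.34]
scene (135, -92, 66) [0.46 0.14]
scene (135, 0, 66) [-0.4   0.02]
w2 (135, -92, 66) [-0.06 -0.77]
w2 (135, 0, 66) [-0.   1.1]
w1 (135, -92, 66) [-2.39  0.07]
w1 (-135, -92, 66) [1.66 0.92]
w2 ('b', 133.5, 5) [0.08 0.48]
w2 ('b', 82.5, 5) [-0.62 -0.46]
scene ('b', 108, 0) [ 1.29 -0.85]
top ('b', 108, 0) [-2.37  1.45]
w2 ('k', 119, -3.5, 89.5) [-0.13 -0.27]
w2 ('k', 97, -3.5, 89.5) [0.75 0.37]
bar dist from pin 71.5612921122011
pin [515.07  63.14  85.  ] [277.46 185.28]
bar [509.55  20.4  142.13] [284.01 147.28]
keeper [499.11 -15.9   82.  ] [285.66  92.06]
keeperclosed [509.02  16.35  82.  ] [278.18 131.9 ]
push [481.64 -80.39  51.  ] [294.6   13.71]
pushcl [500.46 -49.92  51.  ] [277.14  53.55]
```

```bash
cat >> fit.py <<'E'
x=pickle.load(open('x.pkl','rb'))
def M2W(p): return hw(p,*x[:3])
def W2M(P):
    d=np.array(P)-[x[0],x[1],0];c,s=np.cos(x[2]),np.sin(x[2]);return np.array([c*d[0]+s*d[1],-s*d[0]+c*d[1],d[2]])
RT=toolR(-np.pi/2+x[2])
E
python3 - <<'E'
from fit import *
print(x,-np.pi/2+x[2])
plan(M2W(rot((108,-128,230),x[3])),RT)
plan(M2W(rot((108,-128,115),x[3])),RT)
print(rot((108,-103,115),x[3]),rot((108,-128,115),x[3]))
E
```

```text
[405.14  55.17  -0.13   0.14 -21.09 142.13 -25.18] -1.699347207869949
[1.   0.24 0.45] [-0.  0. -0.] rows 3
[0.7  0.17 0.32] [-0.  0. -0.] rows 2
[0.89 0.22 1.  ] [-0.  0. -0.] rows 3
[0.81 0.19 0.92] [-0.  0. -0.] rows 3
[  91.76 -135.53  115.  ] [  88.37 -160.3   115.  ]
```

Call:
apply_moves([
  [[1,0.24,0.2,0,0,0,-1],[1,0.24,0.2,0,0,0,-1],[1,0.24,0.2,0,0,0,-1]],
])

```text
clock: 5.65
position: [495.9, -50.2, 285.7]
ee_rot: [-0.658, 0.753, 0.001, -0.002]
contact_force: [-0.3, -0.7, 0.1]
gripper_width: -0.1
```

Call:
apply_moves([
  [[0.7,0.17,0.7,0,0,0,-1],[0.7,0.17,0.7,0,0,0,-1],[0.7,0.17,0.7,0,0,0,-1]],
])

```text
clock: 5.95
position: [468.6, -116.4, 212.6]
ee_rot: [-0.658, 0.753, 0.004, -0.004]
contact_force: [-1.0, 0.6, 0.4]
gripper_width: 0.1
```

Call:
apply_moves([
  [[0,0,1,0,0,0,-1],[0,0,1,0,0,0,-1],[0,0,1,0,0,0,-1],[0,0,1,0,0,0,-1]],
])

```text
clock: 6.35
position: [473.9, -113.9, 117.4]
ee_rot: [-0.661, 0.751, -0.0, -0.0]
contact_force: [0.7, 1.0, 0.6]
gripper_width: 0.2
```

```bash
python3 - <<'E'
from fit import *
s=arm.read_state();print(s['clock'],s['position'],W2M(s['position']),s['contact_force'])
print(need(M2W((92,-139,115)),RT))
p=shot('wrist','w3.png')
E
```

```text
6.35 [ 473.9  -113.94  117.44] [  89.87 -158.89  117.44] [0.75 1.01 0.6 ]
(array([-0.2 , -0.02,  0.02]), array([ 0., -0.,  0.]))
```

View pics/w3.png

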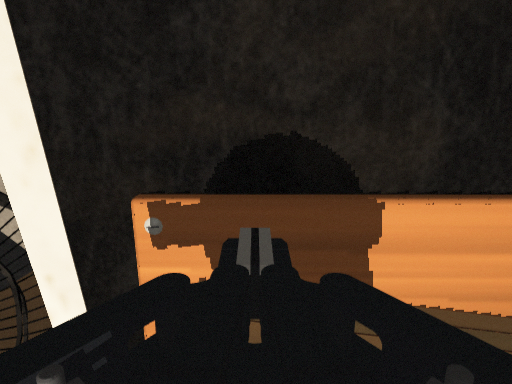

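Call:
apply_moves([
  [[-0.1,-0.01,0.04,0,0,0,-1],[-0.2,-0.02,0.04,0,0,0,-1],[-0.24,-0.03,0.04,0,0,0,-1],[-0.28,-0.04,0.04,0,0,0,-1],[-0.31,-0.05,0.04,0,0,0,-1],[-0.34,-0.07,0.04,0,0,0,-1],[-0.37,-0.08,0.04,0,0,0,-1],[-0.4,-0.1,0.04,0,0,0,-1]],
])

```text
clock: 7.2
position: [487.7, -75.6, 112.8]
ee_rot: [-0.66, 0.751, 0.0, -0.0]
contact_force: [-0.4, -0.9, 2.0]
gripper_width: -0.1
```

```bash
python3 - <<'E'
from fit import *
s=arm.read_state();print(s['clock'],W2M(s['position']),R.from_quat(s['ee_rot']).inv().apply(s['contact_force']),s['wrist_torque'])
p=shot('top','t4.png');o=arm.outline_of('right_half',p);print(o[0]['box'] if o else 0)
b=cv2.imread('pics/t4.png');cv2.imwrite('pics/t4z.png',cv2.resize(b[110:250,170:310],None,fx=4.2,fy=4.2,interpolation=2))
E
```

```text
7.2 [  98.65 -119.13  112.77] [ 0.96  0.33 -2.04] [-0.44  0.22  0.04]
[264.6, 188.6, 30.5, 62.2]
```

View pics/t4z.png

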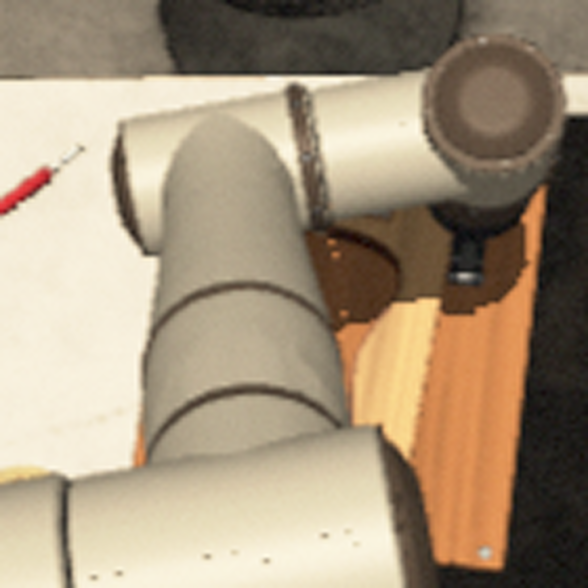

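Call:
apply_moves([
  [[-0.02,-0.01,0,0,0,0,-1],[-0.04,-0.02,0,0,0,0,-1],[-0.06,-0.03,0,0,0,0,-1],[-0.06,-0.03,0,0,0,0,-1]],
])

```text
clock: 7.7
position: [491.7, -69.9, 112.7]
ee_rot: [-0.66, 0.751, 0.0, -0.0]
contact_force: [-1.0, -0.7, -0.3]
gripper_width: -0.1
```

```bash
cat > st.py <<'E'
from fit import *
s=arm.read_state();Ri=R.from_quat(s['ee_rot']).inv();print(s['clock'],'tcp mould',W2M(s['position']),'F tool',Ri.apply(s['contact_force']),'T tool',Ri.apply(s['wrist_torque']),'g',s['gripper_width'])
E
cat > sc.py <<'E'
import sys
from fit import *
n=sys.argv[1];p=shot('scene',n+'.png')
cv2.imwrite('pics/'+n+'z.png',cv2.resize(cv2.imread('pics/'+n+'.png')[140:290,180:330],None,fx=4,fy=4,interpolation=2))
E
python3 st.py; python3 sc.py s5
```

```text
7.7 tcp mould [ 101.86 -112.96  112.71] F tool [0.8  0.93 0.33] T tool [-0.1   0.19  0.02] g -0.07294960967659173
```

View pics/s5z.png

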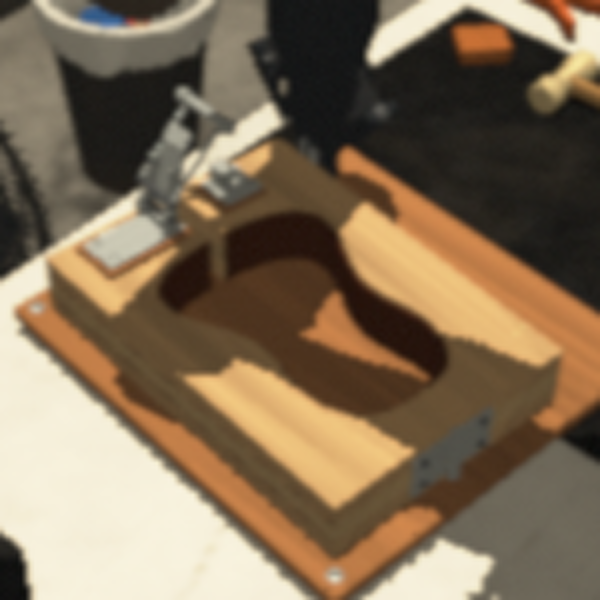

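Call:
apply_moves([
  [[-0.01,-0.005,0,0,0,0,-1],[-0.015,-0.01,0,0,0,0,-1]],
])

```text
clock: 7.95
position: [492.6, -68.8, 112.8]
ee_rot: [-0.66, 0.751, 0.0, -0.0]
contact_force: [-1.1, -1.5, 0.0]
gripper_width: 0.1
```

```bash
python3 st.py
```

```text
7.95 tcp mould [ 102.61 -111.74  112.79] F tool [ 1.65  0.85 -0.04] T tool [-0.42  0.37 -0.01] g 0.09090267848358743
```

Call:
apply_moves([
  [[-0.005,-0.005,0,0,0,0,-1],[-0.01,-0.005,0,0,0,0,-1]],
])

```text
clock: 8.15
position: [493.4, -67.9, 112.8]
ee_rot: [-0.66, 0.751, 0.0, -0.0]
contact_force: [-0.8, -1.6, -1.0]
gripper_width: 0.0
```

```bash
python3 st.py
```

```text
8.15 tcp mould [ 103.35 -110.72  112.82] F tool [1.71 0.61 0.98] T tool [-0.16  0.44  0.01] g 0.0489773570438306
```

Call:
apply_moves([
  [[-0.005,-0.005,0,0,0,0,-1],[-0.01,-0.005,0,0,0,0,-1]],
])

```text
clock: 8.35
position: [494.2, -66.9, 112.9]
ee_rot: [-0.66, 0.751, 0.0, -0.0]
contact_force: [-0.6, -2.0, -1.2]
gripper_width: 0.1
```

```bash
python3 st.py
```

```text
8.35 tcp mould [ 103.98 -109.66  112.85] F tool [2.07 0.32 1.19] T tool [-0.11  0.46  0.03] g 0.1395409314903323
```

Call:
apply_moves([
  [[-0.004,-0.003,0,0,0,0,-1],[-0.008,-0.005,0,0,0,0,-1]],
])

```text
clock: 8.55
position: [494.7, -66.2, 112.9]
ee_rot: [-0.66, 0.751, 0.0, -0.0]
contact_force: [-1.0, -1.6, -1.6]
gripper_width: -0.1
```

```bash
python3 st.py
```

```text
8.55 tcp mould [ 104.38 -108.86  112.87] F tool [1.67 0.78 1.58] T tool [-0.3   0.45 -0.06] g -0.057357859748291835
```

Call:
apply_moves([
  [[-0.004,-0.003,0,0,0,0,-1],[-0.008,-0.005,0,0,0,0,-1]],
])

```text
clock: 8.75
position: [495.4, -65.4, 112.9]
ee_rot: [-0.66, 0.751, 0.0, -0.0]
contact_force: [-1.0, -2.0, -0.9]
gripper_width: -0.5
```

```bash
python3 st.py
```

```text
8.75 tcp mould [ 104.94 -108.02  112.93] F tool [2.12 0.69 0.87] T tool [-0.26  0.39 -0.01] g -0.4564125103302581
```

Call:
apply_moves([
  [[-0.004,-0.003,0,0,0,0,-1],[-0.008,-0.005,0,0,0,0,-1]],
])

```text
clock: 8.95
position: [496.0, -64.7, 112.9]
ee_rot: [-0.66, 0.751, 0.0, 0.0]
contact_force: [-0.4, -1.2, -0.7]
gripper_width: -0.3
```

```bash
python3 st.py
```

```text
8.95 tcp mould [ 105.47 -107.22  112.93] F tool [1.22 0.27 0.66] T tool [-0.37  0.39  0.01] g -0.2819396074864182
```

Still no cork; continue in small steps.

Call:
apply_moves([
  [[-0.004,-0.003,0,0,0,0,-1],[-0.008,-0.005,0,0,0,0,-1]],
])

```text
clock: 9.15
position: [496.6, -64.0, 113.0]
ee_rot: [-0.66, 0.751, 0.0, -0.0]
contact_force: [-1.5, -2.8, -0.2]
gripper_width: -0.4
```

```bash
python3 st.py
```

```text
9.15 tcp mould [ 105.95 -106.48  112.96] F tool [2.95 1.11 0.22] T tool [-0.3   0.64  0.04] g -0.43336663364949246
```

Call:
apply_moves([
  [[-0.004,-0.003,0,0,0,0,-1],[-0.008,-0.005,0,0,0,0,-1]],
])

```text
clock: 9.35
position: [496.8, -63.6, 112.9]
ee_rot: [-0.66, 0.751, 0.0, -0.001]
contact_force: [-2.6, -4.2, 1.0]
gripper_width: 0.3
```

```bash
python3 st.py; python3 sc.py s6
```

```text
9.35 tcp mould [ 106.13 -106.05  112.93] F tool [ 4.49  2.07 -0.96] T tool [-0.49  1.35  0.02] g 0.32364882319515065
```

View pics/s6z.png

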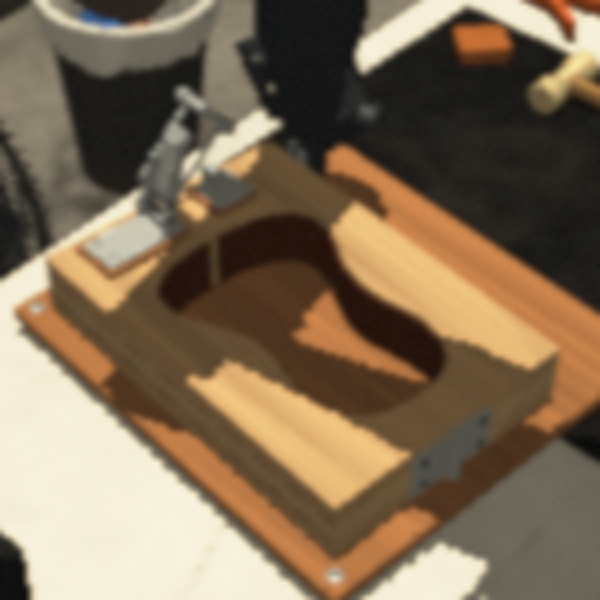

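Call:
apply_moves([
  [[0.1,0,0,0,0,0,-1],[0.2,0,-0.2,0,0,0,-1],[0.2,0,-0.7,0,0,0,-1],[0.2,0,-1,0,0,0,-1]],
])

```text
clock: 9.8
position: [496.4, -83.5, 216.1]
ee_rot: [-0.66, 0.751, -0.002, 0.002]
contact_force: [0.6, 0.1, 0.2]
gripper_width: -0.0
```

```bash
python3 - <<'E'
from fit import *
plan([534.7,45,300],RT)
E
```

```text
[-1.   -0.17 -0.63] [-0.01  0.   -0.  ] rows 3
[-0.32 -0.05 -0.21] [-0.  0. -0.] rows 1
```

Call:
apply_moves([
  [[-0.1,0,-0.5,0,0,0,-1],[-0.5,-0.1,-0.8,0,0,0,-1],[-1,-0.17,-0.84,0,0,0,-1],[-1,-0.17,-0.84,0,0,0,-1]],
])

```text
clock: 10.2
position: [527.0, 17.8, 299.3]
ee_rot: [-0.662, 0.75, -0.001, 0.004]
contact_force: [-0.8, -0.7, -1.2]
gripper_width: -0.1
```

Call:
apply_moves([
  [[-0.32,-0.05,0,0,0,0,-1],[-0.32,-0.05,0,0,0,0,-1]],
])

```text
clock: 10.4
position: [534.7, 47.1, 296.9]
ee_rot: [-0.661, 0.75, -0.0, 0.001]
contact_force: [0.5, -1.3, 0.0]
gripper_width: 0.2
```

```bash
python3 st.py; python3 - <<'E'
from fit import *
p=shot('wrist','w7.png');c=pickle.load(open('cal.pkl','rb'))
for l in ['keeper_seat','loop_bar']:
    print(l,[(np.array(q['at']),round(q['conf'],2)) for q in arm.mark_of(l,p)[:2]])
img=p.pop('img');c['w7']=p;pickle.dump(c,open('cal.pkl','wb'))
cv2.imwrite('pics/w7z.png',cv2.resize(cv2.imread('pics/w7.png')[50:250,210:360],None,fx=3,fy=3,interpolation=2))
for o in (.012,.008): print(proj(p,M2W(rot((119,x[6]-3.5,89.5),o))),proj(p,M2W(rot((97,x[6]-3.5,89.5),o))))
print(proj(p,M2W((108,x[4],x[5]))))
E
```

```text
10.4 tcp mould [129.48   8.58 296.87] F tool [ 1.19 -0.65 -0.04] T tool [ 0.03  0.   -0.01] g 0.190911727396557
keeper_seat [(array([284.1, 128.6]), 0.78), (array([286.6, 148. ]), 0.19)]
loop_bar [(array([284.9, 150.4]), 0.69)]
[267.83 128.96] [294.84 129.31]
[267.67 130.23] [294.65 130.47]
[286.33 153.12]
```

View pics/w7z.png

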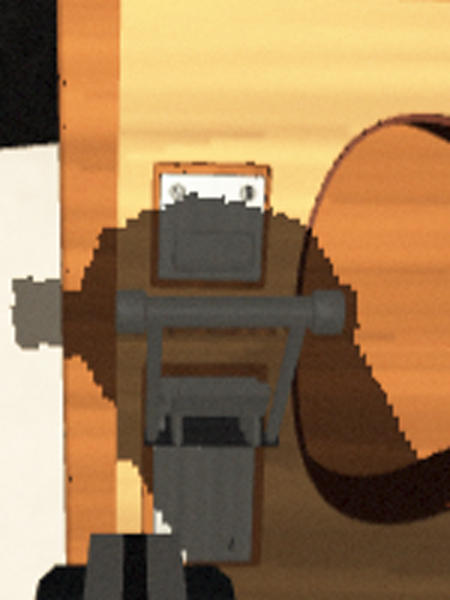

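```bash
cat >> fit.py <<'E'
RG=RT*R.from_rotvec([0,-.25,0])
def tcp(by,bz,d=60,a=.25): return M2W((108,by-d*np.sin(a),bz+d*np.cos(a)))
E
python3 - <<'E'
from fit import *
plan(tcp(-21,142,120),RG)
print(W2M(arm.read_state()['position']+RG.apply([0,0,100]))-W2M(arm.read_state()['position']))
E
```

```text
[0.57 0.21 0.38] [-0.  -0.5 -0. ] rows 2
[ -0.    24.74 -96.89]
```

Call:
apply_moves([
  [[0.57,0.21,0.38,0,-0.5,0,1],[0.57,0.21,0.38,0,-0.5,0,1],[0.57,0.21,0.38,0,-0.5,0,1],[0.57,0.21,0.38,0,-0.5,0,1],[0.57,0.21,0.38,0,-0.5,0,1],[0.57,0.21,0.38,0,-0.5,0,1],[0.57,0.21,0.38,0,-0.5,0,1]],
])

```text
clock: 11.25
position: [505.5, -8.2, 259.2]
ee_rot: [-0.655, 0.745, 0.082, 0.094]
contact_force: [0.3, -0.5, 0.4]
gripper_width: 85.4
```

```bash
python3 st.py; python3 - <<'E'
from fit import *
p=shot('wrist','w8.png');c=pickle.load(open('cal.pkl','rb'));c['w8']={k:v for k,v in p.items() if k!='img'};pickle.dump(c,open('cal.pkl','wb'))
print(proj(p,M2W((108,x[4],x[5]))),need(tcp(-21,142,60),RG))
E
```

```text
11.25 tcp mould [107.63 -49.96 259.16] F tool [ 0.34 -0.34 -0.49] T tool [0.01 0.46 0.06] g 85.4283897426644
[253.36 211.03] (array([ 0.01, -0.  ,  0.61]), array([-0., -0.,  0.]))
```

View pics/w8.png

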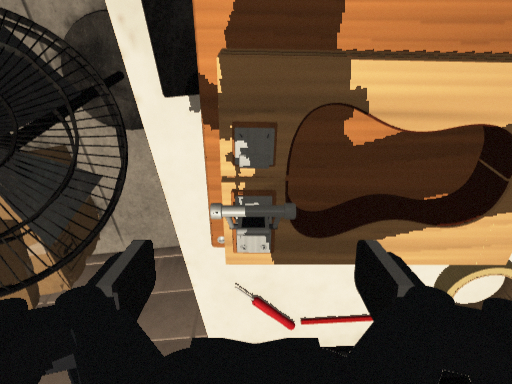

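Call:
apply_moves([
  [[0.01,0,0.3,0,0,0,1],[0.01,0,0.5,0,0,0,1],[0.01,0,0.61,0,0,0,1],[0.01,0,0.61,0,0,0,1]],
])

```text
clock: 11.7
position: [506.6, 5.6, 198.2]
ee_rot: [-0.655, 0.745, 0.083, 0.092]
contact_force: [-1.0, 0.2, -0.4]
gripper_width: 85.3
```

```bash
python3 st.py; python3 - <<'E'
from fit import *
p=shot('wrist','w9.png');c=pickle.load(open('cal.pkl','rb'));c['w9']={k:v for k,v in p.items() if k!='img'};pickle.dump(c,open('cal.pkl','wb'))
print(proj(p,M2W((108,x[4],x[5]))))
E
```

```text
11.7 tcp mould [106.94 -36.13 198.23] F tool [0.05 1.04 0.43] T tool [-0.03  0.46 -0.01] g 85.34041980905519
[250.71 264.93]
```

View pics/w9.png

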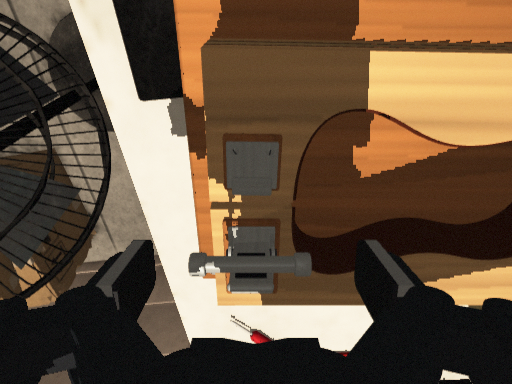

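Call:
apply_moves([
  [[0,0,0,0,0,0,-0.1],[0,0,0,0,0,0,-0.3],[0,0,0,0,0,0,-1],[0,0,0,0,0,0,-1],[0,0,0,0,0,0,-1]],
])

```text
clock: 12.25
position: [507.8, 4.6, 200.6]
ee_rot: [-0.655, 0.745, 0.081, 0.094]
contact_force: [1.4, -3.4, 4.4]
gripper_width: 48.7
```

```bash
python3 st.py; python3 - <<'E'
from fit import *
p=shot('wrist','w10.png');c=pickle.load(open('cal.pkl','rb'));c['w10']={k:v for k,v in p.items() if k!='img'};pickle.dump(c,open('cal.pkl','wb'))
E
```

```text
12.25 tcp mould [108.32 -36.94 200.65] F tool [ 2.01 -1.79 -5.09] T tool [ 0.28  1.12 -0.01] g 48.680024084704954
```

View pics/w10.png

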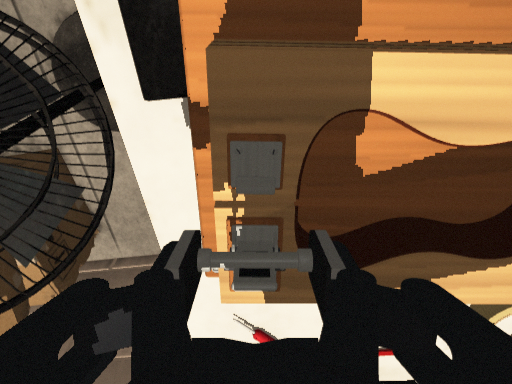

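```bash
python3 - <<'E'
from fit import *
s=arm.read_state();p=pickle.load(open('cal.pkl','rb'))['w10'];Rt=R.from_quat(s['ee_rot'])
for d in (56,58,60,62,64,66): print(d,[proj(p,s['position']+Rt.apply([t,0,d])).round(1) for t in (-2,0,2)])
print((RT.inv()*Rt).as_rotvec())
for w in ((-30,130),(-38,118),(-42,105),(-42,92),(-42,80.5)):
    d,r=need(tcp(*w,d=60.6),RG); print(w,np.hypot(w[0]-22,w[1]-85),d,r)
E
```

```text
56 [array([253.7, 269.9]), array([253.7, 265.5]), array([253.7, 261.2])]
58 [array([253.7, 267.5]), array([253.7, 263.2]), array([253.7, 258.9])]
60 [array([253.7, 265.1]), array([253.7, 260.9]), array([253.7, 256.7])]
62 [array([253.8, 262.9]), array([253.7, 258.7]), array([253.7, 254.5])]
64 [array([253.8, 260.7]), array([253.8, 256.5]), array([253.7, 252.4])]
66 [array([253.8, 258.5]), array([253.8, 254.4]), array([253.8, 250.3])]
[ 0.   -0.25  0.  ]
(-30, 130) 68.76772498781678 [0.11 0.   0.1 ] [-0.01 -0.    0.  ]
(-38, 118) 68.47627326307996 [0.21 0.   0.19] [-0.01 -0.    0.  ]
(-42, 105) 67.05221845696084 [0.28 0.   0.31] [-0.01 -0.    0.  ]
(-42, 92) 64.38167441127949 [0.32 0.   0.43] [-0.01 -0.    0.  ]
(-42, 80.5) 64.15800807381726 [0.35 0.   0.55] [-0.01 -0.    0.  ]
```

Call:
apply_moves([
  [[0.03,0,0.02,0,0,0,-1],[0.07,0,0.05,0,0,0,-1],[0.11,0,0.08,0,0,0,-1],[0.16,0,0.13,0,0,0,-1],[0.21,0,0.17,0,0,0,-1],[0.25,0,0.23,0,0,0,-1],[0.28,0,0.29,0,0,0,-1],[0.28,0,0.29,0,0,0,-1]],
])

```text
clock: 13.1
position: [505.4, -14.8, 164.8]
ee_rot: [-0.655, 0.745, 0.082, 0.095]
contact_force: [1.3, -2.0, 4.6]
gripper_width: 48.7
```

```bash
python3 st.py; python3 - <<'E'
from fit import *
p=shot('wrist','w11.png');c=pickle.load(open('cal.pkl','rb'));c['w11']={k:v for k,v in p.items() if k!='img'};pickle.dump(c,open('cal.pkl','wb'))
s=arm.read_state();Rt=R.from_quat(s['ee_rot'])
print('bar',W2M(s['position']+Rt.apply([0,0,60.3])))
for w in ((-42,105),(-42,92),(-42,80.5)):
    d,r=need(tcp(*w,d=60.3),RG); print(w,np.hypot(w[0]-22,w[1]-85),d,r)
E
python3 sc.py s11
```

```text
13.1 tcp mould [108.36 -56.56 164.81] F tool [ 0.6  -1.6  -4.87] T tool [ 0.57  0.33 -0.15] g 48.66517138301175
bar [108.54 -41.49 106.68]
(-42, 105) 67.05221845696084 [0.01 0.   0.02] [-0.01  0.   -0.  ]
(-42, 92) 64.38167441127949 [0.04 0.   0.14] [-0.01  0.   -0.  ]
(-42, 80.5) 64.15800807381726 [0.07 0.   0.25] [-0.01  0.   -0.  ]
```

View pics/w11.png

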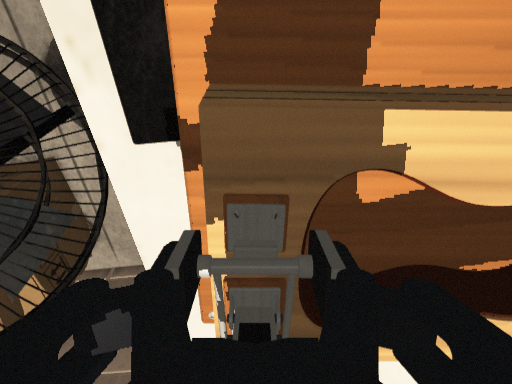

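View pics/s11z.png

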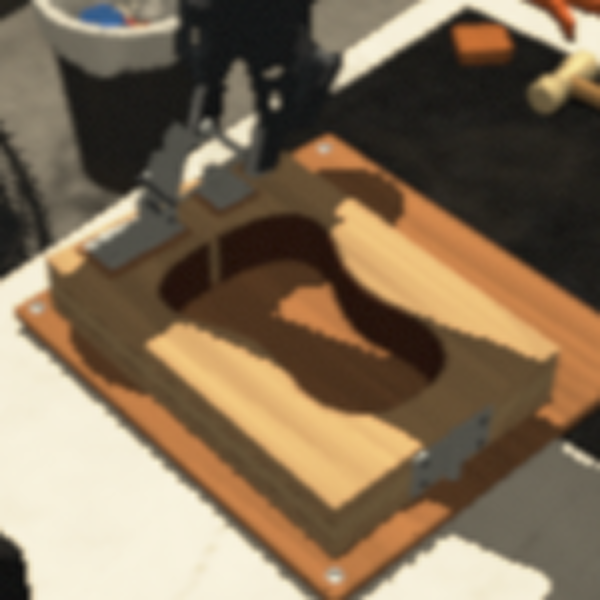

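```bash
cd pics; python3 -c "
import cv2,numpy as np
a=cv2.imread('w8.png')[115:180,215:295];b=cv2.imread('w10.png')[125:220,215:295]
f=lambda a:cv2.resize(np.clip(a.astype(float)*2.2,0,255).astype('uint8'),None,fx=6,fy=6,interpolation=2)
cv2.imwrite('kz.png',np.vstack([f(a)[:,:480],f(b)[:,:480]])[:600] if 0 else np.hstack([cv2.copyMakeBorder(f(a),0,570-390,0,0,0),f(b)])[:,:800])"
```

```text
(no output)
```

View pics/kz.png

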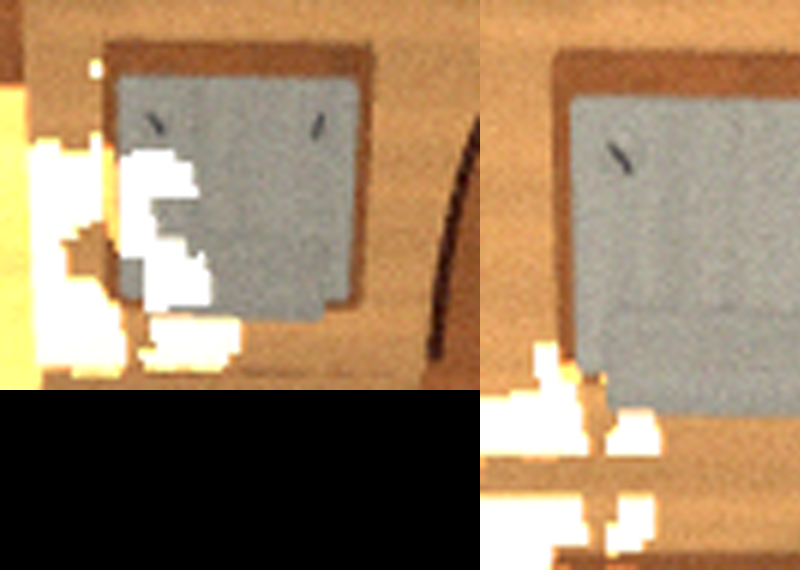

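```bash
python3 - <<'E'
from fit import *
P=pickle.load(open('cal.pkl','rb'))
# plate +y-side edges etc: predicted rows of lip edges for seat offset
for n in ('w7','w8','w10'):
    for ys in (-27,-29,-31): print(n,ys,'lip -y edge',proj(P[n],M2W((108,ys-3.5,89.5))).round(1),'top z bottom edge',proj(P[n],M2W((108,ys-3.5,86.5))).round(1))
E
```

```text
w7 -27 lip -y edge [280.9 130.5] top z bottom edge [280.6 130.1]
w7 -29 lip -y edge [280.9 128.1] top z bottom edge [280.6 127.7]
w7 -31 lip -y edge [281.  125.6] top z bottom edge [280.7 125.2]
w8 -27 lip -y edge [253.6 159.2] top z bottom edge [253.6 157.5]
w8 -29 lip -y edge [253.6 156.7] top z bottom edge [253.6 155. ]
w8 -31 lip -y edge [253.5 154.1] top z bottom edge [253.6 152.4]
w10 -27 lip -y edge [255.  183.2] top z bottom edge [255.  180.5]
w10 -29 lip -y edge [255. 180.] top z bottom edge [255.  177.4]
w10 -31 lip -y edge [255.  176.8] top z bottom edge [255.  174.2]
```

Call:
apply_moves([
  [[0.02,0,0.07,0,0,0,-1],[0.04,0,0.14,0,0,0,-1],[0.05,0,0.18,0,0,0,-1],[0.06,0,0.22,0,0,0,-1],[0.06,0,0.22,0,0,0,-1]],
])

```text
clock: 13.7
position: [505.5, -14.8, 142.1]
ee_rot: [-0.655, 0.746, 0.082, 0.095]
contact_force: [2.9, -2.0, 4.6]
gripper_width: 48.4
```

```bash
cat > b.py <<'E'
import sys
from fit import *
n=sys.argv[1]
s=arm.read_state();Rt=R.from_quat(s['ee_rot'])
print('bar',W2M(s['position']+Rt.apply([0,0,60.3])))
p=shot('wrist',n+'.png');c=pickle.load(open('cal.pkl','rb'));c[n]={k:v for k,v in p.items() if k!='img'};pickle.dump(c,open('cal.pkl','wb'))
for w in ((-42,80.5),(-36,80.5),(-31,80.5)): print(w,need(tcp(*w,d=60.3),RG)[0])
a=cv2.imread('pics/'+n+'.png')[170:330,170:340];cv2.imwrite('pics/'+n+'z.png',cv2.resize(np.clip(a.astype(float)*1.8,0,255).astype('uint8'),None,fx=3.6,fy=3.6,interpolation=2))
E
python3 st.py; python3 b.py w12; python3 sc.py s12
```

```text
13.7 tcp mould [108.5  -56.51 142.14] F tool [ 0.46 -3.14 -4.83] T tool [0.87 0.2  0.16] g 48.37742855288465
bar [108.66 -41.55  83.73]
(-42, 80.5) [0.01 0.01 0.03]
(-36, 80.5) [-0.05  0.01  0.05]
(-31, 80.5) [-0.09  0.01  0.06]
```

View pics/w12z.png

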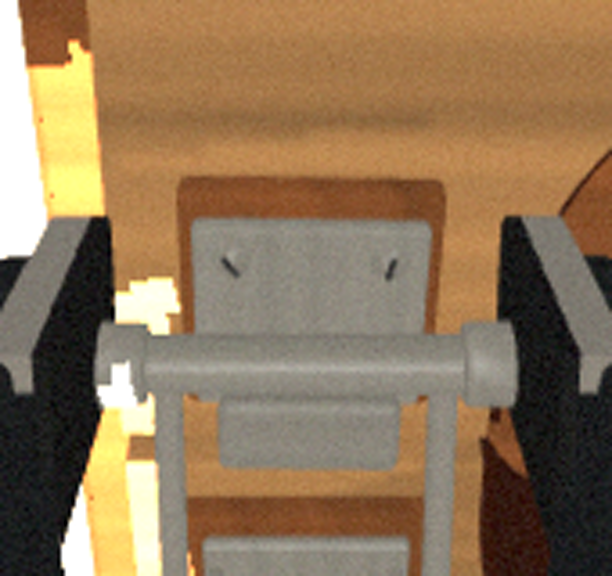

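View pics/s12z.png

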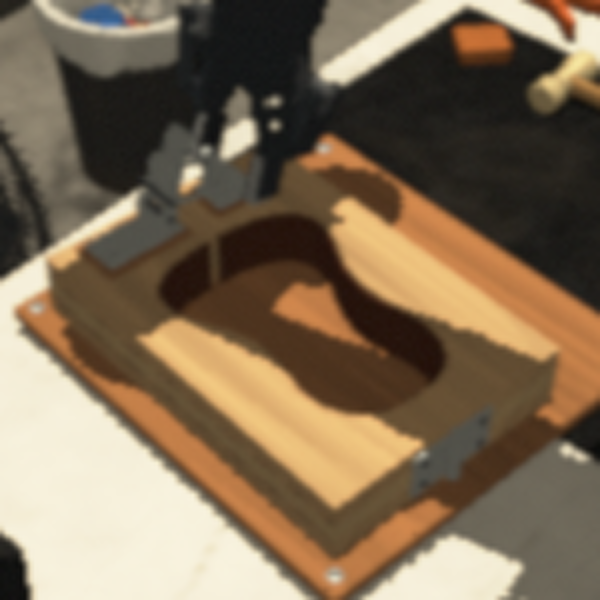

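```bash
python3 - <<'E'
from fit import *
P=pickle.load(open('cal.pkl','rb'));s=arm.read_state();Rt=R.from_quat(s['ee_rot'])
for t,d in ((0,60),(0,52),(-5,60),(-3,56),(0,56)):
    a=[s['position']+Rt.apply([t,k,d]) for k in (-24.5,0,24.5)]
    print(t,d,W2M(a[1]),'w12',[proj(P['w12'],q).round(1) for q in a],'scene',[((proj(P['scene'],q)-[180,140])*4).round(0) for q in a])
print(arm.read_state()['clock'])
E
python3 -c "
import cv2,numpy as np
a=cv2.imread('pics/s12.png')[150:210,200:270];cv2.imwrite('pics/s12y.png',cv2.resize(np.clip(a.astype(float)*1.8,0,255).astype('uint8'),None,fx=9,fy=9,interpolation=2))"
```

```text
0 60 [108.62 -41.66  84.27] w12 [array([196.1, 261.6]), array([253.7, 261.5]), array([311.4, 261.4])] scene [array([211., 151.]), array([234., 168.]), array([258., 186.])]
0 52 [108.59 -43.64  92.02] w12 [array([192.8, 271.2]), array([253.7, 271.1]), array([314.6, 271. ])] scene [array([213., 141.]), array([236., 158.]), array([261., 175.])]
-5 60 [108.62 -36.81  85.51] w12 [array([196.7, 272.1]), array([253.8, 272. ]), array([310.9, 271.9])] scene [array([205., 152.]), array([229., 170.]), array([253., 187.])]
-3 56 [108.61 -39.74  88.88] w12 [array([194.9, 272.8]), array([253.7, 272.6]), array([312.6, 272.5])] scene [array([208., 147.]), array([232., 164.]), array([256., 182.])]
0 56 [108.61 -42.65  88.14] w12 [array([194.5, 266.3]), array([253.7, 266.2]), array([313., 266.])] scene [array([212., 146.]), array([235., 163.]), array([260., 181.])]
13.8
```

View pics/s12y.png

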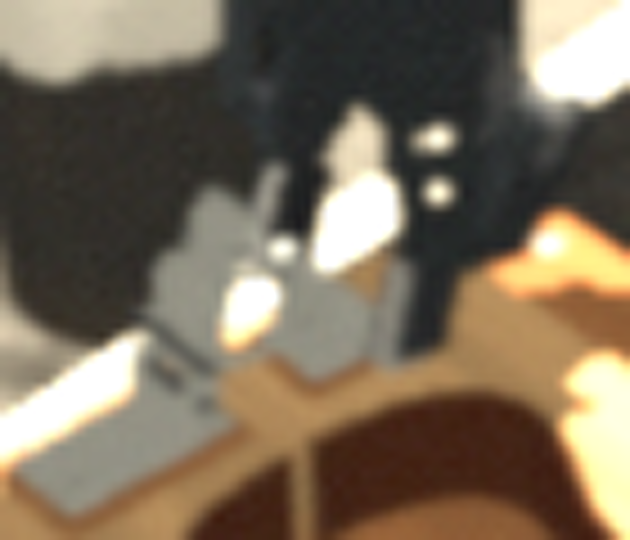

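Call:
apply_moves([
  [[0.02,0,0.03,0,0,0,-1],[0.03,0,0.06,0,0,0,-1],[0.03,0,0.06,0,0,0,-1]],
])

```text
clock: 14.1
position: [505.1, -15.7, 135.8]
ee_rot: [-0.655, 0.745, 0.082, 0.095]
contact_force: [2.8, 0.2, 6.0]
gripper_width: 48.6
```

```bash
python3 st.py; python3 b.py w13; python3 sc.py s13; python3 - <<'E'
from fit import *
P=pickle.load(open('cal.pkl','rb'));p=P['w13'];s=arm.read_state();Rt=R.from_quat(s['ee_rot'])
f=lambda q:((q-[170,170])*3.6).round(0)
for ys in (-29.5,-30.7,-32): print('lip',f(proj(p,M2W((119,ys-3.5,89.5)))),f(proj(p,M2W((97,ys-3.5,89.5)))))
print('plate z74 ref pin',f(proj(p,M2W((108,22,85)))))
for t,d in ((0,60),(-3,60),(-5,60),(-3,58),(-3,56),(-5,58)): print(t,d,W2M(s['position']+Rt.apply([t,0,d])),[f(proj(p,s['position']+Rt.apply([t,k,d]))) for k in (-24.5,24.5)])
E
```

```text
14.1 tcp mould [108.21 -57.51 135.77] F tool [-1.99 -2.79 -5.67] T tool [ 0.81 -0.46 -0.12] g 48.565872237187506
bar [108.34 -42.53  77.36]
(-42, 80.5) [-0.01  0.   -0.03]
(-36, 80.5) [-0.07  0.   -0.01]
(-31, 80.5) [-0.12  0.   -0.  ]
lip [207. 464.] [401. 464.]
lip [207. 456.] [401. 456.]
lip [207. 448.] [402. 448.]
plate z74 ref pin [305. 714.]
0 60 [108.34 -42.6   77.76] [array([ 94., 329.]), array([509., 328.])]
-3 60 [108.34 -39.7   78.51] [array([ 95., 352.]), array([507., 351.])]
-5 60 [108.34 -37.76  79.01] [array([ 96., 367.]), array([507., 366.])]
-3 58 [108.34 -40.19  80.45] [array([ 92., 360.]), array([510., 360.])]
-3 56 [108.33 -40.69  82.38] [array([ 89., 369.]), array([513., 368.])]
-5 58 [108.33 -38.26  80.94] [array([ 93., 376.]), array([510., 375.])]
```

View pics/w13z.png

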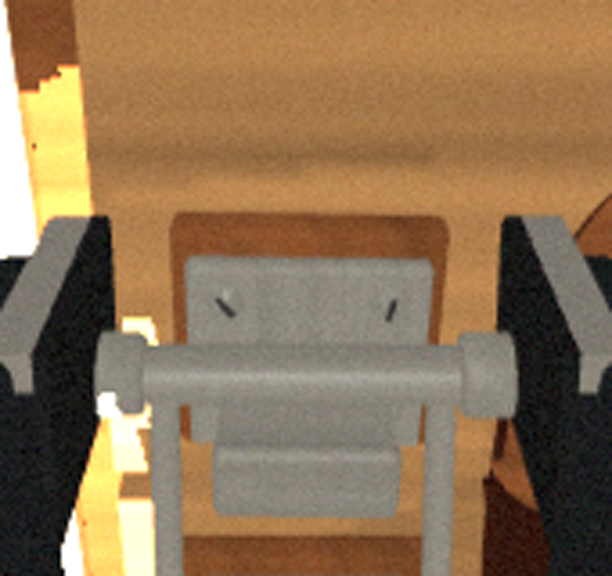

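Call:
apply_moves([
  [[-0.02,0,0.005,0,0,0,-1],[-0.04,0,0.01,0,0,0,-1],[-0.04,0,0.01,0,0,0,-1]],
])

```text
clock: 14.5
position: [505.4, -12.9, 135.8]
ee_rot: [-0.655, 0.745, 0.081, 0.094]
contact_force: [3.3, -5.7, 4.8]
gripper_width: 48.4
```

```bash
cat > v.py <<'E'
import sys
from fit import *
n=sys.argv[1]
P=pickle.load(open('cal.pkl','rb'));p=P[n];s=arm.read_state();Rt=R.from_quat(s['ee_rot'])
f=lambda q:((q-[170,170])*3.6).round(0)
for ys in (-29.5,-30.7,-32): print('lip',ys,f(proj(p,M2W((108,ys-3.5,89.5)))))
for t,d in ((-3,58),(-4,58),(-5,58),(-6,58),(-7,58),(-5,56)): print(t,d,W2M(s['position']+Rt.apply([t,0,d])),[f(proj(p,s['position']+Rt.apply([t,k,d]))) for k in (-24.5,24.5)])
E
python3 st.py; python3 b.py w14;python3 v.py w14
```

```text
14.5 tcp mould [108.18 -54.66 135.76] F tool [ 3.85 -3.99 -5.91] T tool [ 1.08  1.04 -0.12] g 48.432686966775165
bar [108.31 -39.81  77.32]
(-42, 80.5) [ 0.01  0.   -0.04]
(-36, 80.5) [-0.04  0.   -0.02]
(-31, 80.5) [-0.09  0.   -0.01]
lip -29.5 [304. 447.]
lip -30.7 [304. 440.]
lip -32 [304. 431.]
-3 58 [108.26 -37.49  80.28] [array([ 93., 360.]), array([510., 359.])]
-4 58 [108.26 -36.52  80.53] [array([ 93., 367.]), array([510., 367.])]
-5 58 [108.26 -35.55  80.77] [array([ 93., 375.]), array([510., 374.])]
-6 58 [108.26 -34.58  81.02] [array([ 94., 382.]), array([509., 382.])]
-7 58 [108.26 -33.61  81.27] [array([ 94., 390.]), array([509., 389.])]
-5 56 [108.25 -36.04  82.71] [array([ 91., 384.]), array([512., 383.])]
```

View pics/w14z.png

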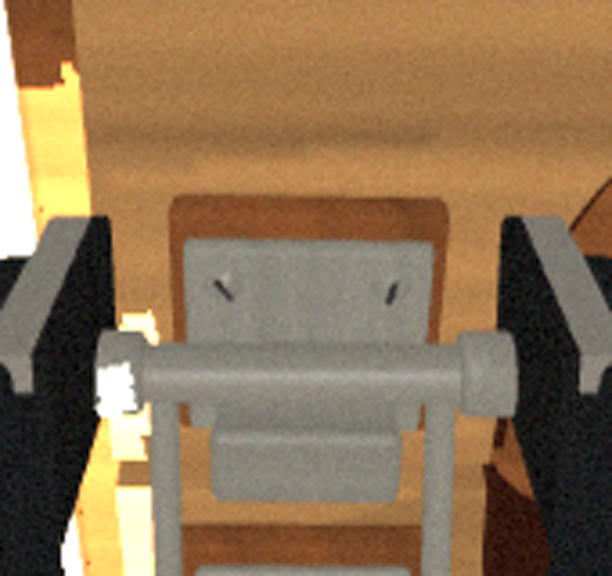

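Call:
apply_moves([
  [[-0.02,0,0.005,0,0,0,-1],[-0.04,0,0.01,0,0,0,-1],[-0.04,0,0.01,0,0,0,-1]],
])

```text
clock: 14.85
position: [506.0, -8.6, 135.8]
ee_rot: [-0.655, 0.745, 0.081, 0.094]
contact_force: [2.8, -2.9, 5.3]
gripper_width: 48.1
```

```bash
python3 st.py; python3 b.py w15;python3 v.py w15; python3 sc.py s15
```

```text
14.85 tcp mould [108.17 -50.28 135.77] F tool [ 1.17 -3.16 -5.8 ] T tool [ 1.07  0.65 -0.14] g 48.062569721968075
bar [108.3  -35.39  77.34]
(-42, 80.5) [ 0.06  0.   -0.05]
(-36, 80.5) [-0.    0.   -0.03]
(-31, 80.5) [-0.05  0.   -0.02]
lip -29.5 [304. 419.]
lip -30.7 [304. 411.]
lip -32 [304. 402.]
-3 58 [108.28 -32.98  80.28] [array([ 93., 360.]), array([510., 359.])]
-4 58 [108.28 -32.01  80.53] [array([ 93., 368.]), array([510., 367.])]
-5 58 [108.28 -31.04  80.78] [array([ 93., 375.]), array([509., 375.])]
-6 58 [108.28 -30.07  81.02] [array([ 94., 383.]), array([509., 382.])]
-7 58 [108.28 -29.1   81.27] [array([ 94., 390.]), array([509., 390.])]
-5 56 [108.27 -31.53  82.71] [array([ 91., 384.]), array([512., 383.])]
```

View pics/w15z.png

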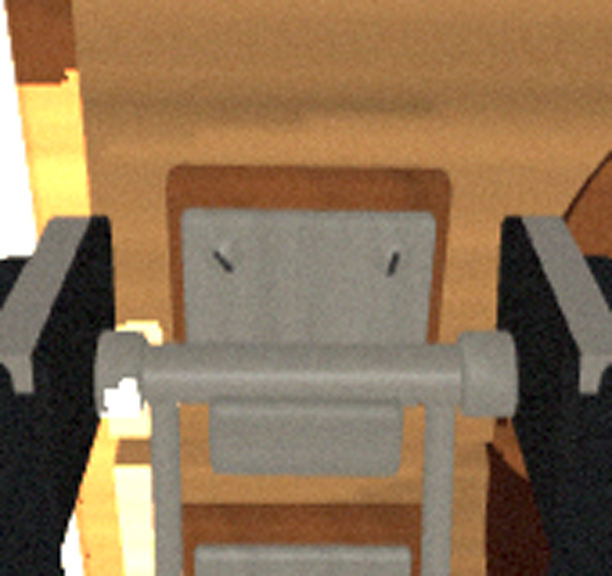

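Call:
apply_moves([
  [[-0.01,0,0,0,0,0,-1],[-0.02,0,0,0,0,0,-1],[-0.02,0,0,0,0,0,-1]],
])

```text
clock: 15.25
position: [506.1, -7.3, 135.9]
ee_rot: [-0.655, 0.745, 0.081, 0.094]
contact_force: [3.7, -7.2, 3.8]
gripper_width: 48.3
```

```bash
python3 st.py; python3 b.py w16;python3 v.py w16; python3 sc.py s16
```

```text
15.25 tcp mould [108.14 -48.99 135.85] F tool [ 5.52 -4.57 -5.36] T tool [ 1.5  1.8 -0.1] g 48.34963469580655
bar [108.26 -34.17  77.4 ]
(-42, 80.5) [ 0.07  0.   -0.05]
(-36, 80.5) [ 0.01  0.   -0.03]
(-31, 80.5) [-0.04  0.   -0.02]
lip -29.5 [303. 410.]
lip -30.7 [303. 402.]
lip -32 [303. 394.]
-3 58 [108.25 -31.83  80.38] [array([ 93., 360.]), array([510., 359.])]
-4 58 [108.25 -30.86  80.62] [array([ 93., 367.]), array([510., 367.])]
-5 58 [108.25 -29.89  80.87] [array([ 93., 375.]), array([509., 374.])]
-6 58 [108.25 -28.92  81.11] [array([ 94., 382.]), array([509., 382.])]
-7 58 [108.24 -27.95  81.36] [array([ 94., 390.]), array([509., 389.])]
-5 56 [108.24 -30.38  82.81] [array([ 90., 384.]), array([512., 383.])]
```

View pics/w16z.png

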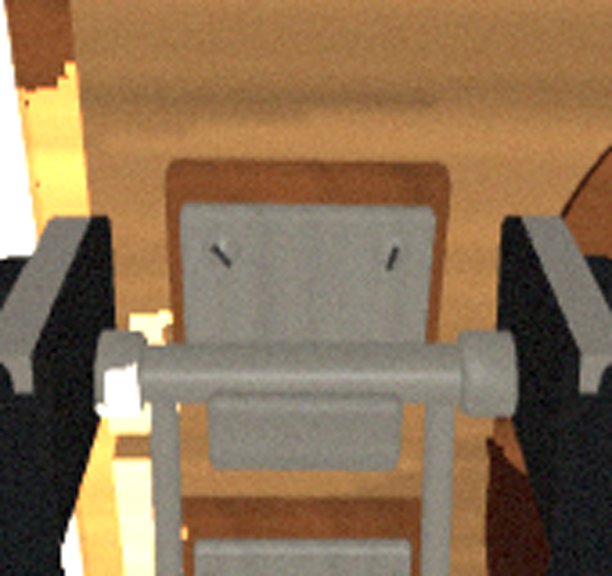

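View pics/s16z.png

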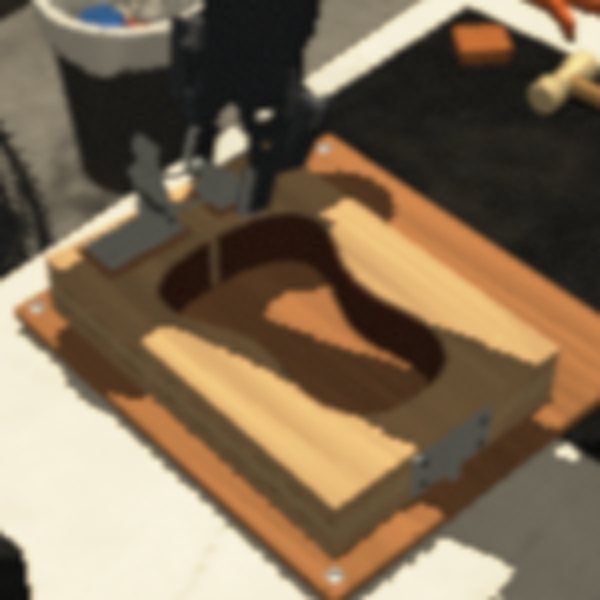

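Call:
apply_moves([
  [[0,0,0,0,0,0,0.6],[0,0,0,0,0,0,0.6],[0,0,0,0,0,0,0.6],[0,0,0,0,0,0,0.6]],
])

```text
clock: 15.75
position: [504.5, -6.0, 135.0]
ee_rot: [-0.655, 0.745, 0.083, 0.093]
contact_force: [0.2, 0.4, -0.5]
gripper_width: 68.4
```

```bash
python3 st.py; python3 b.py w17;python3 v.py w17|head -3
```

```text
15.75 tcp mould [106.43 -47.97 135.01] F tool [-0.32 -0.14  0.6 ] T tool [-0.01  0.49 -0.02] g 68.44422013021394
bar [106.26 -33.06  76.59]
(-42, 80.5) [ 0.08 -0.01 -0.06]
(-36, 80.5) [ 0.02 -0.01 -0.04]
(-31, 80.5) [-0.03 -0.01 -0.03]
lip -29.5 [286. 409.]
lip -30.7 [286. 401.]
lip -32 [285. 392.]
```

View pics/w17z.png

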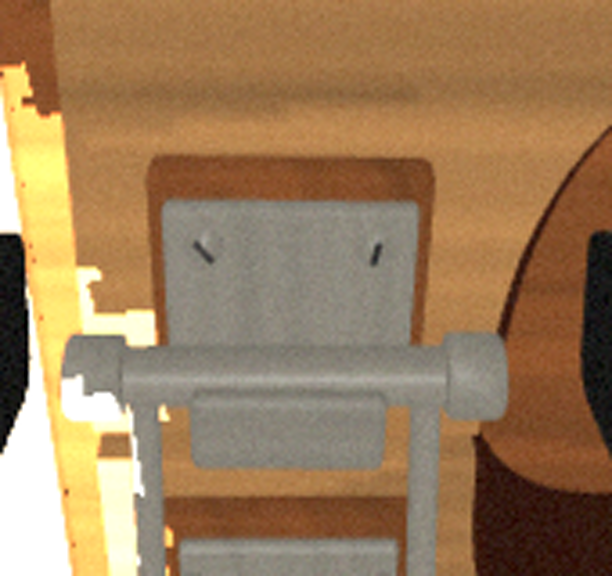

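Call:
apply_moves([
  [[0,0,-0.2,0,0,0,0.8],[0,0,-0.6,0,0,0,0.8],[0,0,-1,0,0,0,0.8],[0,0,-1,0,0.3,0,-1],[0,0,-1,0,0.5,0,-1]],
])

```text
clock: 16.3
position: [502.8, -31.3, 234.5]
ee_rot: [-0.66, 0.752, -0.003, 0.0]
contact_force: [-0.7, 0.5, -1.0]
gripper_width: 49.2
```

```bash
python3 st.py; python3 sc.py s18; python3 - <<'E'
from fit import *
print(need(M2W((125,20,260)),RT))
E
```

```text
16.3 tcp mould [107.97 -73.2  234.53] F tool [-0.39  0.78  1.03] T tool [-0.1   0.04  0.02] g 49.15121662668822
(array([-0.92, -0.18, -0.28]), array([-0.  , -0.01,  0.  ]))
```

View pics/s18z.png

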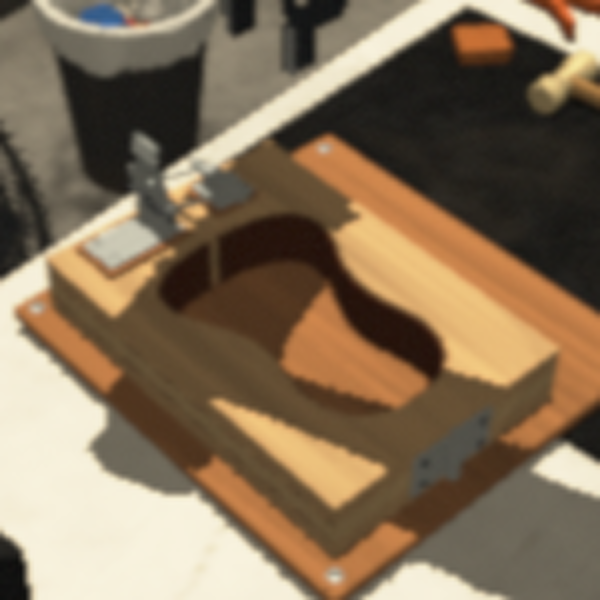

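Call:
apply_moves([
  [[-0.5,-0.1,-0.28,0,0,0,-1],[-0.92,-0.18,-0.28,0,0,0,-1],[-0.92,-0.18,-0.28,0,0,0,-1]],
])

```text
clock: 16.65
position: [533.9, 62.4, 261.4]
ee_rot: [-0.662, 0.75, -0.0, 0.002]
contact_force: [-0.7, 0.1, -0.3]
gripper_width: 0.5
```

```bash
python3 st.py; python3 - <<'E'
from fit import *
n='w19';p=shot('wrist',n+'.png');c=pickle.load(open('cal.pkl','rb'));c[n]={k:v for k,v in p.items() if k!='img'};pickle.dump(c,open('cal.pkl','wb'))
t=shot('scene')
for pp in(p,t):
  for l in ['loop_bar','lever_pad','keeper_seat']: print(l,[(np.array(q['at']),round(q['conf'],2)) for q in arm.mark_of(l,pp)[:2]])
for th in (.9,1.1,1.3,1.5,1.7):
    u=np.array([0,np.cos(th),np.sin(th)]);nn=np.array([0,-np.sin(th),np.cos(th)])
    q=M2W(np.array([108,22,85])+40*u+9*nn); e=M2W(np.array([108,22,85])+57*u+8*nn);print(th,'pad',W2M(q)[1:],proj(p,q),proj(t,q),'end',proj(p,e),proj(t,e))
a=cv2.imread('pics/w19.png')[50:250,170:370];cv2.imwrite('pics/w19z.png',cv2.resize(np.clip(a.astype(float)*1.5,0,255).astype('uint8'),None,fx=3,fy=3,interpolation=2))
E
```

```text
16.65 tcp mould [126.82  23.65 261.43] F tool [0.   0.72 0.28] T tool [-0.05  0.04 -0.01] g 0.49675290254656573
loop_bar []
lever_pad [(array([283.1, 205.7]), 0.82)]
keeper_seat [(array([283.6, 115.3]), 0.96)]
loop_bar [(array([234.7, 180.9]), 0.64)]
lever_pad [(array([217.9, 183.7]), 0.71)]
keeper_seat [(array([233.3, 183.5]), 0.66)]
0.9 pad [ 39.81 121.93] [282.62 225.13] [213.46 183.79] end [283.72 249.26] [209.47 181.67]
1.1 pad [ 32.12 124.73] [283.26 215.76] [215.86 181.63] end [284.8 237.3] [212.76 178.39]
1.3 pad [ 24.03 125.95] [283.74 204.57] [218.41 179.92] end [285.68 221.92] [216.33 175.71]
1.5 pad [ 15.85 125.54] [284.03 192.16] [221.   178.72] end [286.28 203.93] [220.   173.73]
1.7 pad [  7.92 123.51] [284.1  179.28] [223.5  178.08] end [286.54 184.52] [223.61 172.53]
```

View pics/w19z.png

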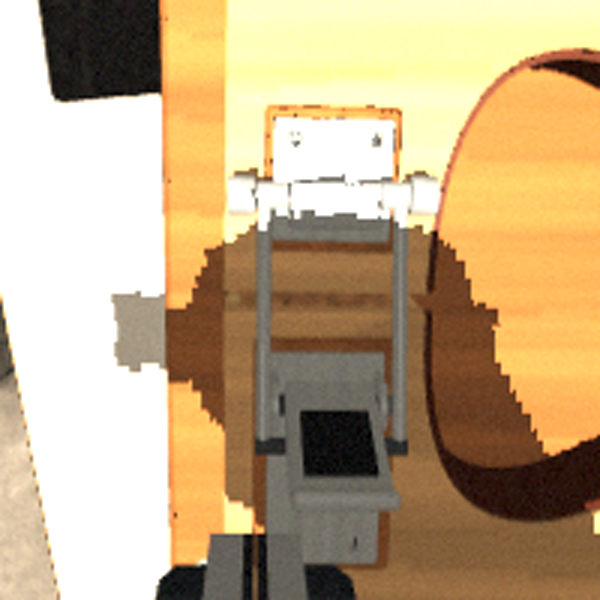

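```bash
python3 - <<'E'
from fit import *
print(need(M2W((108,-8,255)),RT)); print(need(M2W((108,-8,197)),RT))
s={'position':M2W((108,-8,197)),'ee_rot':RT.as_quat()}
for th in np.arange(1.4,-.01,-.1):
    yc,zc=22+40*np.cos(th)-8*np.sin(th),85+40*np.sin(th)+8*np.cos(th)
    print(round(th,1),need(M2W((108,yc-10,zc+73)),RT,s)[0], yc-10,zc+73)
E
```

```text
(array([0.26, 0.17, 0.05]), array([ 0., -0., -0.]))
(array([0.26, 0.17, 0.63]), array([ 0., -0., -0.]))
1.4 [-0.19 -0.   -0.02] 10.915087876101964 198.77772634274032
1.3 [-0.23  0.   -0.02] 14.991487661645959 198.68231804568444
1.2 [-0.27 -0.   -0.01] 19.037997491329147 198.18042547450244
1.1 [-0.31 -0.   -0.  ] 23.01418597653163 197.27706337386203
1.0 [-0.35  0.    0.01] 26.880324356262435 195.981257839261
0.9 [-0.39  0.    0.03] 30.597783453806727 194.30595613126465
0.8 [-0.42  0.    0.05] 34.12941964669046 192.26789731075823
0.7 [-0.45  0.    0.07] 37.439945993478034 189.8874449877835
0.6 [-0.48 -0.    0.1 ] 40.49628480922688 187.18838385507883
0.5 [-0.51  0.    0.13] 43.26789816678131 184.19768203929107
0.4 [-0.54  0.    0.16] 45.72709302164622 180.94522164436907
0.3 [-0.56 -0.    0.2 ] 47.849297911733544 177.46350017945838
0.2 [-0.58  0.    0.23] 49.613308467289194 173.78730585453235
0.1 [-0.59  0.    0.27] 51.00149927794642 169.95336998809728
-0.0 [-0.6   0.    0.31] 52.000000000000014 165.99999999999994
```

Call:
apply_moves([
  [[0.26,0.17,0.05,0,0,0,-1],[0.26,0.17,0.1,0,0,0,-1],[0.26,0.17,0.5,0,0,0,-1],[0.26,0.17,0.63,0,0,0,-1],[0.26,0.17,0.63,0,0,0,-1]],
])

```text
clock: 17.55
position: [510.7, 33.7, 195.4]
ee_rot: [-0.66, 0.752, 0.001, -0.002]
contact_force: [-0.6, 0.7, 0.4]
gripper_width: 0.3
```

```bash
python3 st.py
```

```text
17.55 tcp mould [107.43  -7.8  195.44] F tool [-0.63  0.73 -0.38] T tool [0.03 0.01 0.03] g 0.2926532846016873
```

Call:
apply_moves([
  [[-0.15,0,-0.02,0,0,0,-1],[-0.19,0,-0.02,0,0,0,-1],[-0.23,0,-0.02,0,0,0,-1],[-0.27,0,-0.01,0,0,0,-1],[-0.31,0,0,0,0,0,-1],[-0.35,0,0.01,0,0,0,-1],[-0.39,0,0.03,0,0,0,-1],[-0.42,0,0.05,0,0,0,-1]],
])

```text
clock: 18.35
position: [517.7, 76.5, 193.2]
ee_rot: [-0.66, 0.751, -0.0, 0.001]
contact_force: [-0.2, -2.5, 6.7]
gripper_width: -0.1
```

```bash
python3 st.py; python3 sc.py s20; python3 - <<'E'
from fit import *
n='w20';p=shot('wrist',n+'.png')
a=cv2.imread('pics/w20.png')[50:250,170:370];cv2.imwrite('pics/w20z.png',cv2.resize(np.clip(a.astype(float)*1.5,0,255).astype('uint8'),None,fx=3,fy=3,interpolation=2))
E
```

```text
18.35 tcp mould [108.86  35.61 193.2 ] F tool [ 2.53 -0.12 -6.71] T tool [-0.03  0.59  0.01] g -0.12525759423203012
```

View pics/s20z.png

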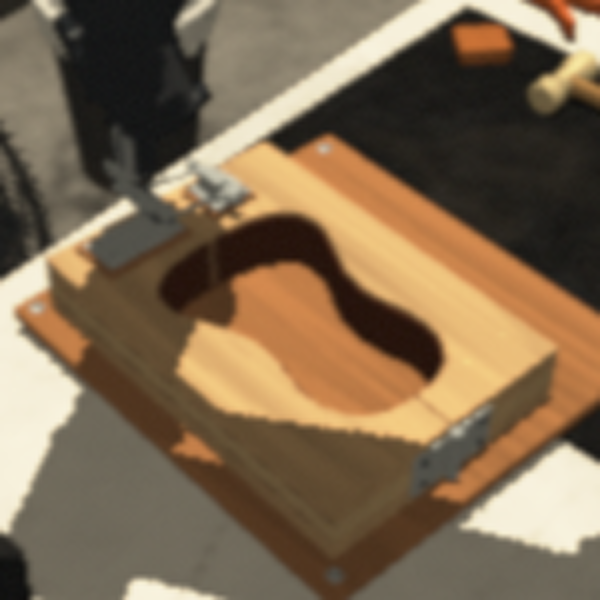

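View pics/w20z.png

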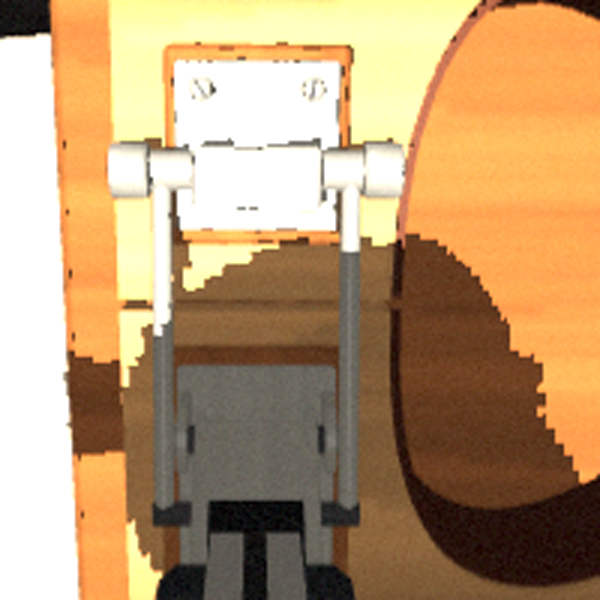

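Call:
apply_moves([
  [[-0.03,0,0.03,0,0,0,-1],[-0.06,0,0.06,0,0,0,-1],[-0.09,0,0.1,0,0,0,-1],[-0.11,0,0.13,0,0,0,-1],[-0.12,0,0.15,0,0,0,-1]],
])

```text
clock: 18.95
position: [519.2, 89.1, 177.6]
ee_rot: [-0.66, 0.751, 0.0, 0.001]
contact_force: [-0.5, 1.5, 1.3]
gripper_width: 0.1
```

```bash
python3 st.py; python3 sc.py s21
```

```text
18.95 tcp mould [108.79  48.31 177.58] F tool [-1.39  0.72 -1.26] T tool [ 0.13 -0.25 -0.02] g 0.05385989095988621
```

View pics/s21z.png

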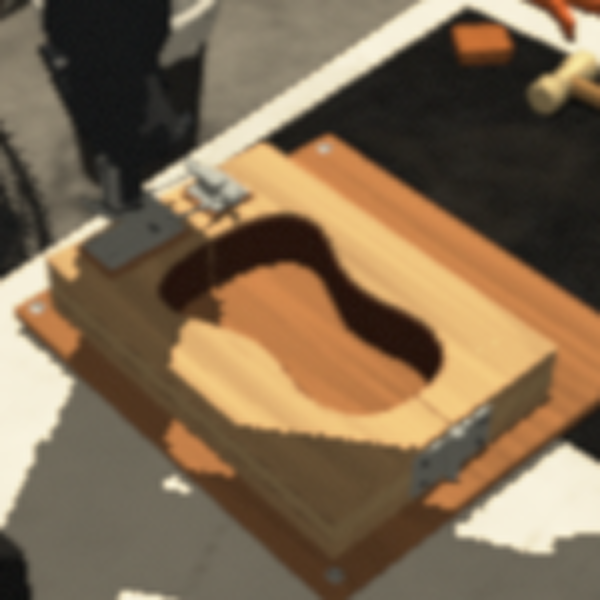

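Call:
apply_moves([
  [[-0.01,0,0.03,0,0,0,-1],[-0.02,0,0.06,0,0,0,-1],[-0.02,0,0.08,0,0,0,-1],[-0.02,0,0.08,0,0,0,-1]],
])

```text
clock: 19.4
position: [518.4, 89.7, 168.7]
ee_rot: [-0.66, 0.751, 0.0, -0.001]
contact_force: [-0.6, 0.0, 0.0]
gripper_width: 0.2
```

```bash
python3 st.py
```

```text
19.4 tcp mould [107.93  48.74 168.69] F tool [ 0.07  0.6  -0.03] T tool [-0.02  0.    0.  ] g 0.22205653049314916
```

Call:
apply_moves([
  [[0,0,0.015,0,0,0,-1],[0,0,0.025,0,0,0,-1],[0,0,0.025,0,0,0,-1]],
])

```text
clock: 19.7
position: [519.0, 89.9, 167.0]
ee_rot: [-0.66, 0.751, 0.0, -0.0]
contact_force: [0.2, 0.0, -0.6]
gripper_width: 0.2
```

```bash
python3 st.py
```

```text
19.7 tcp mould [108.43  49.03 166.96] F tool [-0.06 -0.21  0.56] T tool [ 0.05  0.02 -0.01] g 0.2180707277921739
```

Call:
apply_moves([
  [[0,0,-0.3,0,0,0,-1],[0,0,-0.7,0,0,0,-1],[-0.2,-0.3,-0.9,0,0,0,-1],[-0.4,-0.3,-0.9,0,0,0,-1],[-0.4,-0.3,-0.9,0,0,0,-1]],
])

```text
clock: 20.2
position: [554.4, 127.5, 257.0]
ee_rot: [-0.66, 0.751, 0.0, 0.001]
contact_force: [-1.0, -0.6, -1.0]
gripper_width: 0.1
```

```bash
python3 st.py; python3 sc.py s22; python3 - <<'E'
from fit import *
n='w22';p=shot('wrist',n+'.png')
a=cv2.imread('pics/w22.png')[0:250,150:400];cv2.imwrite('pics/w22z.png',cv2.resize(np.clip(a.astype(float)*1.5,0,255).astype('uint8'),None,fx=2.4,fy=2.4,interpolation=2))
f=lambda q:((q-[150,0])*2.4).round(0)
for th in (0,.1,.2,.3):
    u=np.array([0,np.cos(th),np.sin(th)]);nn=np.array([0,-np.sin(th),np.cos(th)])
    print(th,'pad',f(proj(p,M2W(np.array([108,22,85])+40*u+9*nn))),'end',f(proj(p,M2W(np.array([108,22,85])+57*u+8*nn))),f(proj(p,M2W(np.array([108,22,85])+57*u+4*nn))))
print('lip',[f(proj(p,M2W((108,ys-3.5,89.5)))) for ys in (-25.2,-27)])
E
```

```text
20.2 tcp mould [138.74  90.91 257.03] F tool [0.72 0.92 0.95] T tool [-0.07  0.03 -0.04] g 0.06731539945177817
0 pad [351. 370.] end [349. 427.] [347. 423.]
0.1 pad [353. 369.] end [351. 428.] [350. 426.]
0.2 pad [355. 366.] end [354. 427.] [352. 426.]
0.3 pad [357. 362.] end [357. 424.] [355. 425.]
lip [array([360.,  29.]), array([360.,  21.])]
```

View pics/w22z.png

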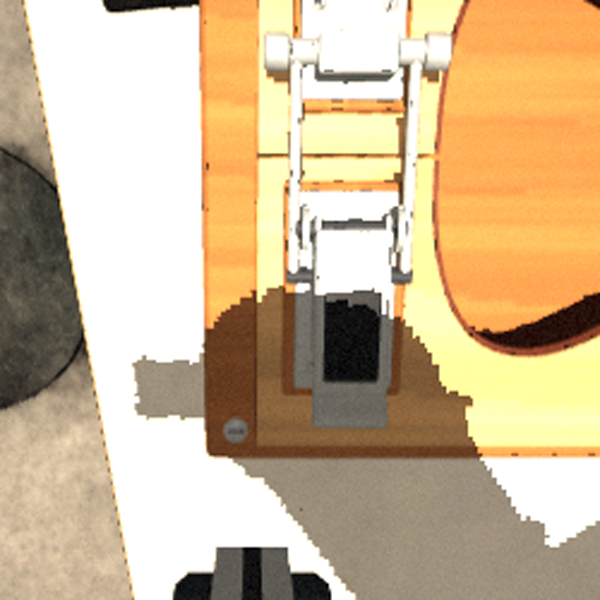

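View pics/s22z.png

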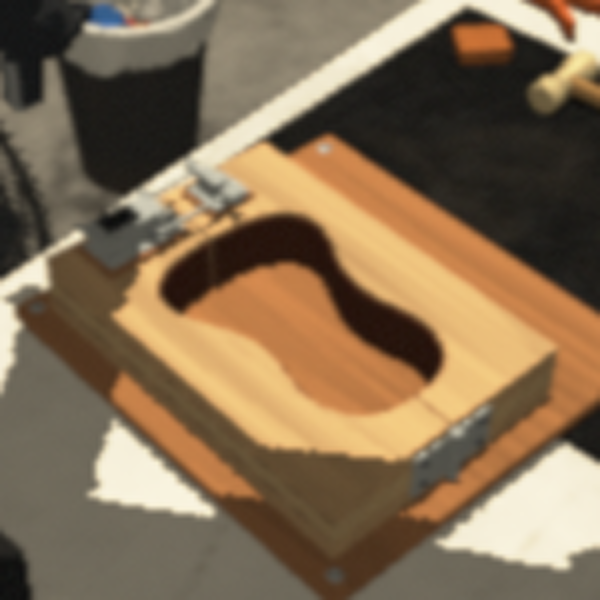

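```bash
python3 - <<'E'
from fit import *
P=pickle.load(open('cal.pkl','rb'));p=P['scene']
f=lambda q:((q-[180,140])*4).round(0)
for th in (0,.1,.2,.3):
    u=np.array([0,np.cos(th),np.sin(th)]);nn=np.array([0,-np.sin(th),np.cos(th)])
    b=np.array([0,22,85])
    print(th,'pad',f(proj(p,M2W(b+[108,0,0]+40*u+9*nn))),'ends',[f(proj(p,M2W(b+[k,0,0]+57*u+8*nn))) for k in(97,119)])
a=cv2.imread('pics/s22.png')[175:220,190:250];cv2.imwrite('pics/s22y.png',cv2.resize(np.clip(a.astype(float)*1.4,0,255).astype('uint8'),None,fx=12,fy=12,interpolation=2))
E
```

```text
0 pad [108. 225.] ends [array([ 97., 246.]), array([ 75., 229.])]
0.1 pad [109. 219.] ends [array([ 97., 239.]), array([ 76., 221.])]
0.2 pad [111. 213.] ends [array([ 99., 231.]), array([ 78., 213.])]
0.3 pad [113. 208.] ends [array([101., 223.]), array([ 80., 205.])]
```

View pics/s22y.png

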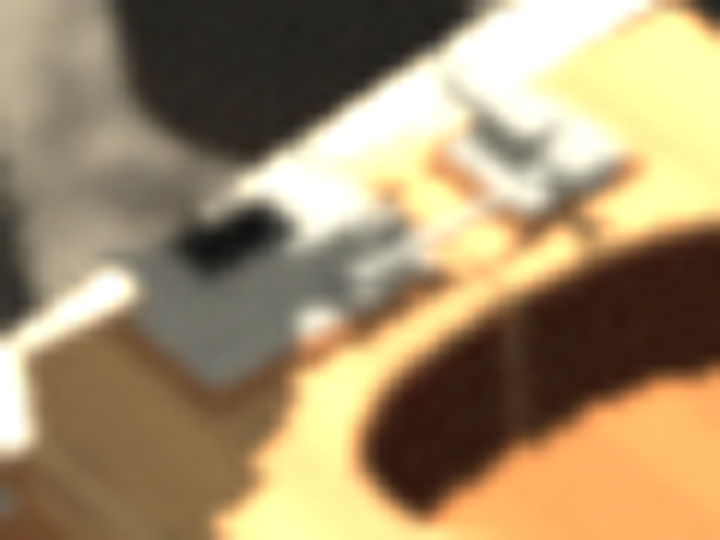

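Call:
apply_moves([
  [[0.5,0,0,0,-0.3,0,-1],[0.9,0,0,0,-0.6,0,-1],[0.9,0.1,0,0,-0.9,0,-1],[0.9,0.1,0,0,-1,0,-1],[0.9,0.1,0,0,-1,0,-1]],
])

```text
clock: 20.8
position: [531.5, 35.8, 256.2]
ee_rot: [-0.638, 0.729, 0.164, 0.185]
contact_force: [-0.4, 0.4, -0.3]
gripper_width: 0.1
```

```bash
python3 st.py; python3 - <<'E'
from fit import *
n='w23';p=shot('wrist',n+'.png')
q0=proj(p,M2W((108,30,90)));print(q0);u0,v0=(q0-[100,75]).astype(int);u0=max(u0,0);v0=max(v0,0)
a=cv2.imread('pics/w23.png')[v0:v0+150,u0:u0+200];cv2.imwrite('pics/w23z.png',cv2.resize(np.clip(a.astype(float)*1.4,0,255).astype('uint8'),None,fx=4,fy=4,interpolation=2))
f=lambda q:((q-[u0,v0])*4).round(0)
b=np.array([0,22,85])
for th in (0,.05,.1,.2):
    u=np.array([0,np.cos(th),np.sin(th)]);nn=np.array([0,-np.sin(th),np.cos(th)])
    print(th,'ends',[f(proj(p,M2W(b+[k,0,0]+57*u+8*nn))) for k in(97,119)])
print('left half far edge y=92 at x=97,119,135',[f(proj(p,M2W((k,92,66)))) for k in (97,119,135)],'seam',[f(proj(p,M2W((k,0,66)))) for k in (97,119,135)])
print('pin',[f(proj(p,M2W((k,22,85)))) for k in (97,119)])
E
```

```text
20.8 tcp mould [127.84  -3.03 256.18] F tool [-0.19  0.42  0.46] T tool [0.04 0.93 0.03] g 0.11865246239302545
[282.95 121.07]
0 ends [array([448., 525.]), array([335., 526.])]
0.05 ends [array([450., 533.]), array([335., 534.])]
0.1 ends [array([451., 541.]), array([335., 542.])]
0.2 ends [array([455., 555.]), array([336., 556.])]
left half far edge y=92 at x=97,119,135 [array([433., 485.]), array([330., 485.]), array([255., 486.])] seam [array([470.,  66.]), array([338.,  67.]), array([242.,  67.])]
pin [array([470., 242.]), array([339., 243.])]
```

View pics/w23z.png

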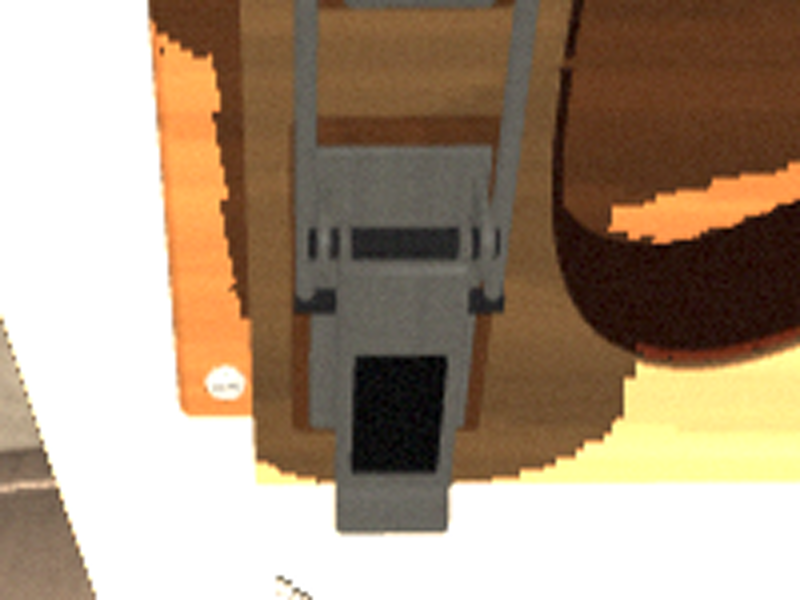

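Call:
apply_moves([
  [[0,0,-0.4,0,0,0,1],[0,0,-0.6,0,0,0,1],[0,0,-0.6,0,0,0,1],[0,0,-0.6,0,0,0,1],[0,0,-0.6,0,0,0,1],[0,0,-0.6,0,0,0,1]],
])

```text
clock: 21.45
position: [528.3, 10.0, 308.4]
ee_rot: [-0.64, 0.728, 0.164, 0.185]
contact_force: [-0.5, -0.7, 0.7]
gripper_width: 84.9
```

```bash
python3 st.py; python3 - <<'E'
from fit import *
p=shot('wrist','w24.png')
E
```

```text
21.45 tcp mould [127.93 -29.01 308.42] F tool [ 0.28  0.4  -0.99] T tool [ 0.01  0.94 -0.03] g 84.93436640145947
```

View pics/w24.png

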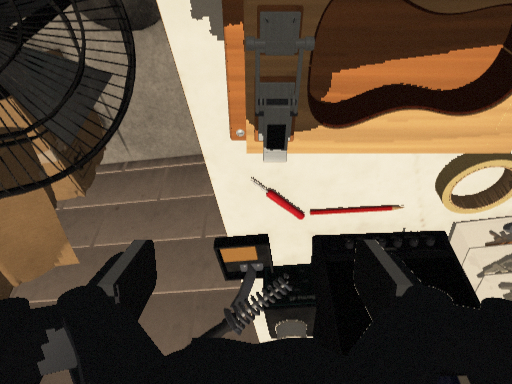

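The picture shows the loop still hooked on the keeper at (280, 42) and the lever flat at (275, 140). The pencil and tools are where they were, and the gripper is open and clear, so I'm handing the job in.

```bash
python3 -c "
from bench import arm
print(arm.job_done())"
```

```text
the job is handed in; nothing more can be done
None
```

The mould is closed and latched, and I handed the job in at about 21.5 s with the gripper open and touching nothing.

- **Closing:** I pushed the right half shut in steps of about 1 mm. I stopped at the first rise in force, about 4.5 N, where the half met the cork. At that point the joint was still about 3–6 mm open.
- **Hooking the loop:** I carried the bar over the lip and drew it back under it, with about 5 N on the tool. The bar slid about 5 mm in the jaws on the way. I corrected for that from the wrist pictures, but when lowered it may have been only about 7 mm clear of the seat instead of the 8 mm asked; there was no sign of it striking the lip.
- **Pressing the lever:** The highest force I read was about 7 N. Past dead centre the lever dropped away from the fingers, and I followed it down to pad height, feeling no force there.

**Last checks:**
- The seam shows only as a thin line.
- The bar is under the lip.
- The half I closed, the lever and the loop were holding in the last picture.
- The pencil is in its place in the last picture. The hammer was last seen, where it lay, in the picture taken once the lever was down; I never went near it.
- The lever angle from the slanted picture came out at 0 to 0.05 rad, with an uncertainty of about 0.05. The empty touch at pad height suggests it is flat, but I did not press on it to confirm it sits on its stop.
- I put the pad nearer the pin than the 40 mm given, about 31 mm. I did not resolve this, but the lever's end matched the flat position.

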